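Slide a board of wet castings over the gap into the drying station

ROBOT

A 6-joint arm with a two-finger parallel gripper is mounted at the origin on a cart in front of the work surface, level with it; the furniture and walls round the work are solid. World frame = base frame: x ahead of the robot, y to its left, z up, the work surface at z = 0. Lengths are in m, angles in rad, forces in N, time in s.
With the tool pointing down it reaches from about 0.35 to 0.975 m from the base axis. Payload 4.9 kg.
Tool frame: the origin (TCP) lies at the very end of the fingers, on their centre line; the grasp point (between the pads) lies 19 mm behind it (manip.hold_point_z is the distance from the TCP to the grasp point, in m); z points along the fingers, y is the direction in which the jaws open and shut (so a half turn about z gives the same grasp; the last joint's range is limited). The gripper opens to 85 mm and grips with 20 to 120 N. Pads are 22 mm wide; open, the fingers measure 114 mm over their backs; the gripper's body (76 mm by 85 mm) begins 54 mm behind the grasp point. The pads swing forward as they close: fully open they stand 13 mm farther back than shut.
Start: joints at [-1.366, 0.053, 1.613, -0, 1.476, -0.119], TCP at [0.199, -0.593, 0.231] pointing down, gripper open.
Joint ranges: [-3.01, 3.01], [-1.01, 2.22], [0.06, 2.58], [-1.02, 4.17], [0.09, 2.62], [-3.14, 3.14]. Speed limits (rad/s): [2.57, 2.57, 3.14, 3.14, 3.14, 3.14].

INTERFACE

Orientations are given as a unit quaternion [w, x, y, z].
In Python, from plant import monitor, grab_frame, camera_params, ticket, manip gives the robot as it stands.
- The arm moves only by the tool play_rows, never from a script. Its argument "commands" is a list of rows, each an object of numbers: "dx", "dy", "dz": the shift along the tool's x, y, z in cm; "rx", "ry", "rz": the turn, a rotation vector about the tool's x, y, z in rad; "claw": the closure, from 0 (fully open) to 1 (shut). In form: [{"dx": .., "dy": .., "dz": .., "rx": .., "ry": .., "rz": .., "claw": ..}, ...]. A call has 1 to 5 rows; each row is the pose to reach, as a shift and turn from the pose measured when the call began, along the tool's axes at that moment; what a row does not reach only later rows make up. A row lasts 1/10 s, in which the tool goes at most 50 mm and 8.59 degrees, less where a joint would pass 70% of its speed; a pose out of reach is approached as far as the arm can. A call with a gripper value outside its range is refused whole. The fingers move at their own pace and stop on an object; the grip force is fixed at half the most. Time passes only in rows, so rows that repeat a pose let the fingers close. It gives the time, the measured TCP pose, the force and the opening at its end, in the units of the state.
- monitor.state(): the state, without advancing time (a new reading comes with each control period).
- grab_frame(name): name is "scene" or "top"; returns the picture (384x512x3 uint8, blue, green, red); there is no depth.
- camera_params(name): a dict with "fx", "fy", "cx", "cy" (pixels), "k1" (the pictures are not rectified: a ray, as slopes to the right and down, at radius r is drawn at 1 + k1 r^2 times it, then the intrinsics apply), "rvec" (rotation vector, rad) and "tvec" (3), from world to camera coordinates, as OpenCV has them. Camera axes: x right, y down, z forward; pixel columns grow to the right and rows downward; lengths in m; the calibration is good to about 2 mm. A picture is of the moment at which its call begins. camera_params takes no time and is no camera call.
- ticket.job_done(): hands the job in, once; it reports no verdict.
The state is a dict: "time": time; "joint_pos": joint angles; "joint_vel": joint speeds; "joint_efforts": joint torques, N m; "tool_pos": TCP position; "tool_rot": TCP orientation; "contact_force": force on the tool from outside, world axes, zero at the start; "ft_torque": the same for the moment, N m; "gripper_width": opening from 0.0 (shut) to 1.0 (fully open).
Only numpy, scipy, OpenCV 4.12 (cv2) and the standard library are available. Lean on these libraries where they do the work, as an engineer would, in place of code of your own. Each camera call takes 0.05 s, during which the arm holds its last target.

TASK

Bring the painting board from the spray table over the open gap into the drying station, sliding it all the way: never lift it, never let either end sag into the gap, and keep off the wet castings. Press lightly on its rubber pad to hold the back down while you draw the nose over onto the deck, then let go and push it gently from behind until it is fully home against the end stop. Then turn the catch fully across behind it, and leave the other things where they are.

Things in the scene. Friction and masses are not known exactly. Their poses are not given: they have to be found in the camera images.
- board: plywood painting board, 140 long (x, nose at +x) x 112 wide (y) x 10 mm; origin: centre of its underside. Bare but for a finger pad on the rear half; castings on the front half. 0.4 to 0.6 kg in all; it balances 30 to 36 mm ahead of the origin and tips once that point is past an edge unless held. Friction underneath about 0.15. Sag over 0.07 rad or the fingers bearing on it with over 15 N is a failure
- castings: five small red and orange metal castings, wet with paint, on thin steel pins fixed in the board, between 10 and 80 mm ahead of the board's centre, up to 68 mm above its underside. Not to be touched. Origin and axes as the board's
- ledge (a point): centre of the ribbed black rubber finger pad on the board's rear half: 46 mm (x) x 100 mm (y), centred 42 mm behind the board's centre, on its upper face 11.5 mm above the underside. Its grip (friction about 1.3) drags the board; a steady 5 to 7 N holds the back down and drags, under about 4 N it may sag or slip. With the rear edge near the table's edge a press here tips the rear down
- nose (a point): middle of the board's front edge, on its underside, 70 mm ahead of the board's centre
- spray_table: fixed spray table: white steel plate 172 (x) x 128 x 7 mm on a column and round foot; origin under it on the desk, x towards the drying station, upper face at z = 60 mm; front edge at x = +86 mm
- table_top (a point): centre of the spray table's upper face; the board starts on it, roughly square. From the table's front edge to the deck's edge is an open gap of 63 to 69 mm
- drying_station: fixed grey drying station, 166 (x) x 144 x 58 mm, its slotted deck on top; x runs in from the mouth. A control panel 23 mm high (its dial 35) juts 60 mm out of its front, under the gap. Origin under its centre on the desk
- deck (a point): centre of the deck's upper face, 2 mm lower than the spray table; axes as the station's. Deck edge at x = -83 mm; side guides 13 mm high, inner faces at y = +-58 mm from x = -50 mm on, flared to +-67 mm at x = -67 mm; end stop's face at x = +78 mm (16 mm high). Home: board's nose at x = +78, rear edge at x = -62 mm. Over 20 N between board and station is a failure
- catch (a joint): turning catch at the mouth's +y corner: a steel bar 46 mm long, 2 to 9 mm above the deck, with an upright black knob at its end. Joint in rad: 0 points out of the mouth, swung 0.40 outward (+y); 0.40 points along -x; 1.97 (end of travel) lies across the mouth towards -y, its near side 2 mm behind the rear edge of a board that is home. Turns with light friction (about 0.5 N at the knob) and stays; starts at 0 to 0.35
- catch_pivot (a point): the catch's vertical axis at deck height, at (-69, +71) mm in the deck's axes
- catch_knob (a point): on the axis of the catch's knob, 46 mm from the pivot, 22 mm above the deck; the knob is a 12 mm cylinder from 9 to 33 mm above the deck
- dish: small metal paint dish, 41 mm across, 11 mm high, by the near edge; origin under its centre; leave it
- dropper: small dropper bottle, 29 mm across, 88 mm high, in front of the paint shelf; leave it
- tape: roll of masking tape, 68 mm across, 11 mm high, lying in front of the paint shelf; leave it
- cutters: side cutters, 126 mm long, lying to the right near the desk's front edge; leave them
- sander: flat sanding stick, 130 x 18 x 4 mm, lying in front of the drying station; leave it

How it is judged:
On the way, in this order (a step that is already met when the one before it is completed fails the run):
1. the board bridges the gap: its nose at least 5 mm over the deck's edge, resting at deck height (x of nose in the frame of deck above -0.078 m and z of nose in the frame of deck above -0.002 m), for 0.2 s.
2. the board is home: its nose within 3 mm of the end stop (x of nose in the frame of deck above 0.075 m), for 0.2 s.
At the end, for the whole second after the job is handed in: the board lies at rest and level on the deck between the guides (nose within 6 mm of the centre line, square within 0.05 rad), its nose within 3 mm of the end stop, and the catch is turned across behind it (joint over 1.85 of 1.97 rad) (value of joint catch above 1.85 rad and x of nose in the frame of deck above 0.075 m and y of nose in the frame of deck between -0.006 and 0.006 m and z of nose in the frame of deck below 0.003 m and angle between board's own z axis and vertical below 0.03 rad and angle between the x axis of board and the x axis of deck, either way round below 0.05 rad and linear speed of board below 0.01 m/s); the robot touches nothing.
It fails at once if an end of the board sags: it tilts more than 0.07 rad (angle between board's own z axis and vertical above 0.07 rad).
It fails at once if the board is lifted more than 10 mm off its supports (z of board in the frame of table_top above 0.01 m).
It fails at once if the fingers press on the board with over 15 N, or the board is driven against the drying station with over 20 N (contact force between the fingers and board above 15 N or contact force between board and drying_station above 20 N).
It fails at once if a wet casting is touched (contact force between castings and anything else above 0.3 N).
It fails at once if a bystander is moved more than 15 mm (distance of any of dish, dropper, tape, cutters, sander from where it was at the start of the episode above 0.015 m).
It also fails if it takes over 70 s, if anything falls off the work surface, if the arm or the gripper's body presses on something with over 40 N, if the wrist force passes 120 N, or if a joint passes its speed limit or range.

## Working session

There is one attempt and no reset: what is moved stays moved. The work goes in short steps, Python scripts to look and compute and a tool call to move; the robot and the scene stay as the last step left them, time stands still between calls to the robot, and variables do not carry over. Pictures are saved under pics/ and viewed, and the job is handed in when it is done.

Besides the shell and the picture viewer there is one more tool, called after ">>>" as name(argument=value, ...) on one line, values as JSON. play_rows: Moves the arm, as the interface text tells. Its arguments: {"type":"object","properties":{"commands":{"type":"array"}},"required":["commands"]}

```bash
mkdir -p pics; ls; cat > h.py <<'E'
import numpy as np,cv2
from plant import monitor, grab_frame, camera_params, ticket, manip
def cam(n):
    p=camera_params(n);R=cv2.Rodrigues(np.array(p['rvec'],float))[0];return p,R,np.array(p['tvec'],float).ravel()
def proj(n,X):
    p,R,t=cam(n);X=np.atleast_2d(X);c=X@R.T+t;s=c[:,:2]/c[:,2:];r2=(s**2).sum(1,keepdims=True);s=s*(1+p['k1']*r2)
    return np.c_[s[:,0]*p['fx']+p['cx'],s[:,1]*p['fy']+p['cy']]
def unproj(n,uv,z):
    p,R,t=cam(n);uv=np.atleast_2d(np.array(uv,float));d=np.c_[(uv[:,0]-p['cx'])/p['fx'],(uv[:,1]-p['cy'])/p['fy']];s=d.copy()
    for _ in range(20): s=d/(1+p['k1']*(s**2).sum(1,keepdims=True))
    r=np.c_[s,np.ones(len(s))]@R;C=-R.T@t
    z=np.broadcast_to(z,(len(r),));return C+r*((z-C[2])/r[:,2])[:,None]
def crop(im,x0,y0,x1,y1,k,fn):
    cv2.imwrite(fn,cv2.resize(im[y0:y1,x0:x1],None,fx=k,fy=k,interpolation=cv2.INTER_CUBIC))
E
python3 - <<'E'
from h import *
print(monitor.state())
for n in('scene','top'):
    im=grab_frame(n);cv2.imwrite(f'pics/{n}0.png',im);p,R,t=cam(n);print(n,p,'C',-R.T@t)
print(manip.__dict__ if hasattr(manip,'__dict__') else dir(manip))
E
```

```text
pics
{'time': 0.0, 'joint_pos': array([-1.36601198e+00,  5.33571377e-02,  1.61429704e+00, -2.99587654e-06,
        1.47598558e+00, -1.18985229e-01]), 'joint_vel': array([ 0.00253016,  0.00048886, -0.00063684, -0.00014038,  0.00054863,
       -0.00054349]), 'joint_efforts': array([-8.32639271e-04, -3.93689203e+01, -3.70174742e+01, -2.31096192e-04,
        7.30016400e-03, -1.57511363e-05]), 'tool_pos': array([ 0.19872036, -0.59191218,  0.23006102]), 'tool_rot': array([-1.02254727e-03,  9.86924709e-01,  1.61178694e-01, -4.53861953e-05]), 'contact_force': array([-0.49213433, -0.53401432, -0.56524401]), 'ft_torque': array([-0.02862072, -0.0260641 ,  0.01807619]), 'gripper_width': 0.9976477686589528}
scene {'fx': 413.31499547129386, 'fy': 413.31499547129386, 'cx': 257.5573279549733, 'cy': 192.98784433997315, 'k1': -0.08860379794059174, 'rvec': array([ 0.76001591, -2.36909036,  1.3586815 ]), 'tvec': array([0.44784461, 0.2207038 , 0.82396685])} C [0.01395537 0.74807692 0.60694522]
top {'fx': 400.9667189707006, 'fy': 400.9667189707006, 'cx': 254.9619067439844, 'cy': 193.33893451351307, 'k1': -0.007953490763570313, 'rvec': array([ 2.20042595, -2.1339981 ,  0.16191639]), 'tvec': array([0.01533841, 0.55562101, 0.93209696])} C [0.43348508 0.05327629 0.99348228]
{}
```

View pics/scene0.png

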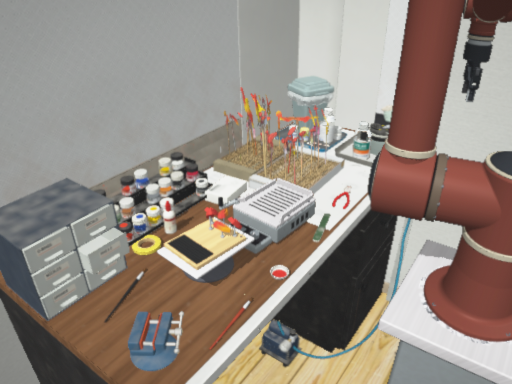

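View pics/top0.png

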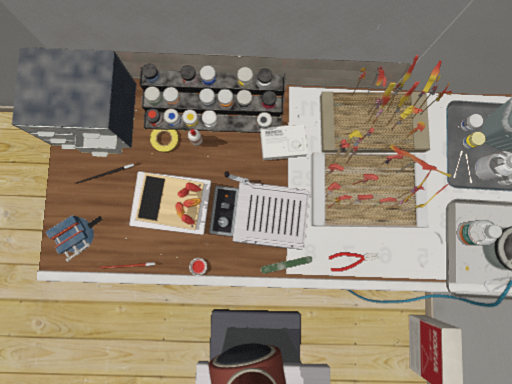

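```bash
python3 - <<'E'
from h import *
im=cv2.imread('pics/top0.png');crop(im,120,160,320,260,4,'pics/t1.png')
im=cv2.imread('pics/scene0.png');crop(im,150,165,330,290,4,'pics/s1.png')
E
```

```text
(no output)
```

View pics/t1.png

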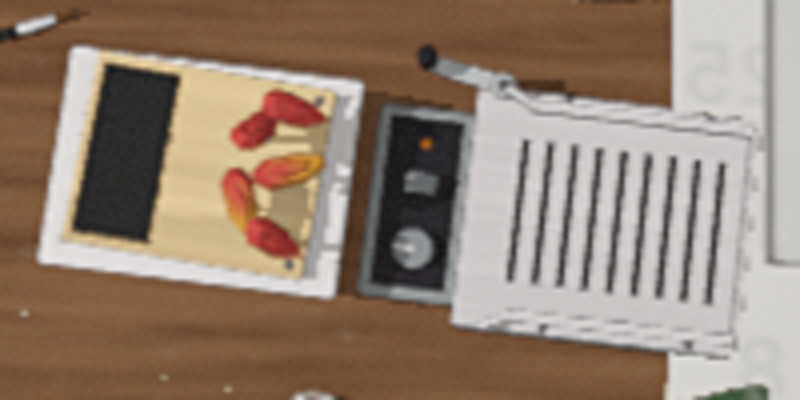

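View pics/s1.png

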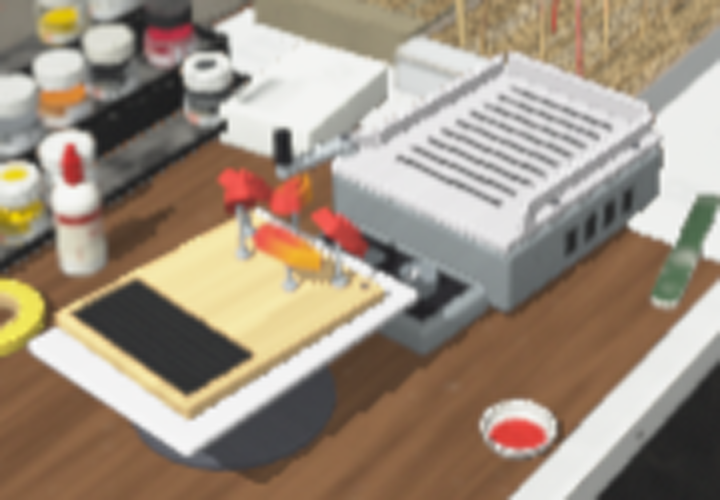

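```bash
cat > fit.py <<'E'
from h import *
from scipy.optimize import least_squares
def c2p(a,x0=120,y0=160,k=4): return (np.array(a,float)+.5)/k-.5+[x0,y0]
def fit(pts_img,model,zs,n='top'):
    # model xy in local, solve x,y,yaw
    W=unproj(n,pts_img,zs)[:,:2];M=np.array(model,float)
    mc=M.mean(0);wc=W.mean(0);H=(M-mc).T@(W-wc);a=np.arctan2(H[0,1]-H[1,0],H[0,0]+H[1,1])
    R=np.array([[np.cos(a),-np.sin(a)],[np.sin(a),np.cos(a)]]);t=wc-R@mc
    return t,a,(W-(M@R.T+t))*1000
E
python3 - <<'E'
from fit import *
np.set_printoptions(precision=4,suppress=True)
tab=fit(c2p([(73,46),(362,80),(335,298),(38,263)]),[(-.086,.064),(.086,.064),(.086,-.064),(-.086,-.064)],.06);print('table',tab)
pad=fit(c2p([(105,65),(180,75),(150,242),(75,232)]),[(-.065,.05),(-.019,.05),(-.019,-.05),(-.065,-.05)],.0715);print('board by pad',pad)
print('deckedge',unproj('top',c2p([(478,90),(453,325)]),.058))
print('stat base rear right',unproj('top',c2p([(752,125),(733,355)]),.071))
print('knob',unproj('top',c2p([(428,57)]),.091), 'pivot',unproj('top',c2p([(502,84)]),.067))
print(cam('top')[1])
E
```

```text
table (array([0.5242, 0.2297]), np.float64(-1.656719946862611), array([[-0.0051, -0.6434],
       [ 0.1638,  0.6989],
       [-0.1727, -0.2047],
       [ 0.014 ,  0.1492]]))
board by pad (array([0.5273, 0.2291]), np.float64(-1.683878727272418), array([[-1.5148, -1.0692],
       [-0.7503,  1.0944],
       [ 1.5335,  1.3596],
       [ 0.7316, -1.3848]]))
deckedge [[0.5774 0.071  0.058 ]
 [0.4394 0.0808 0.058 ]]
stat base rear right [[ 0.56   -0.0893  0.071 ]
 [ 0.427  -0.0801  0.071 ]]
knob [[0.5904 0.0995 0.091 ]] pivot [[0.58   0.0569 0.067 ]]
[[ 0.029  -0.9993  0.0255]
 [-0.9917 -0.032  -0.1249]
 [ 0.1256 -0.0216 -0.9918]]
```

```bash
cat > ov.py <<'E'
from fit import *
def xf(pose,P):
    x,y,a=pose;P=np.array(P,float);c,s=np.cos(a),np.sin(a)
    return np.c_[x+c*P[:,0]-s*P[:,1],y+s*P[:,0]+c*P[:,1],P[:,2]]
def rect(x0,x1,y0,y1,z): return [(x0,y0,z),(x1,y0,z),(x1,y1,z),(x0,y1,z),(x0,y0,z)]
def overlay(n,im,lines,box,k,fn):
    x0,y0,x1,y1=box
    o=cv2.resize(im[y0:y1,x0:x1],None,fx=k,fy=k,interpolation=cv2.INTER_CUBIC)
    for P,col in lines:
        q=proj(n,P);q=(q+.5-[x0,y0])*k-.5
        cv2.polylines(o,[np.round(q*16).astype(int).reshape(-1,1,2)],False,col,1,cv2.LINE_AA,4)
    cv2.imwrite(fn,o)
def stat_lines(S,col=(0,0,255)):
    L=[rect(-.083,.083,-.072,.072,.058)]
    for s in(1,-1): L.append([(-.067,s*.067,.071),(-.05,s*.058,.071),(.078,s*.058,.071)])
    L.append([(.078,-.058,.074),(.078,.058,.074)])
    L.append([(-.083,-.072,0),(-.083,-.072,.058)])
    return [(xf(S,l),col) for l in L]
def tab_lines(T,col=(255,0,0)): return [(xf(T,rect(-.086,.086,-.064,.064,.06)),col)]
def board_lines(B,z=.06,col=(0,160,0)):
    return [(xf(B,rect(-.07,.07,-.056,.056,z+.01)),col),(xf(B,rect(-.065,-.019,-.05,.05,z+.0115)),(255,0,255)),
            (xf(B,[(-.07,-.056,z),(-.07,.056,z)]),col)]
E
cat > o1.py <<'E'
from ov import *
S=(.5028,-.0055,-1.645);T=(.5242,.2297,-1.6567);B=(.5273,.2291,-1.684)
import sys
for n,box,k in(('top',(120,160,320,260),4),('scene',(150,165,330,290),4)):
    im=cv2.imread(f'pics/{n}0.png');overlay(n,im,stat_lines(S)+tab_lines(T)+board_lines(B),box,k,f'pics/o{sys.argv[1]}_{n}.png')
E
python3 o1.py 1
```

```text
(no output)
```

View pics/o1_top.png

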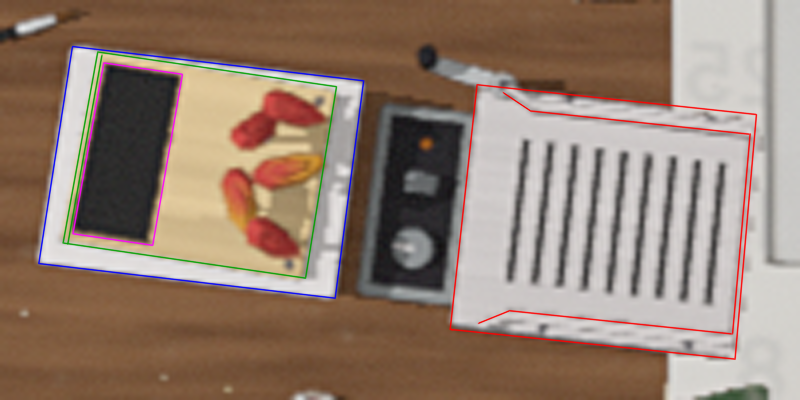

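View pics/o1_scene.png

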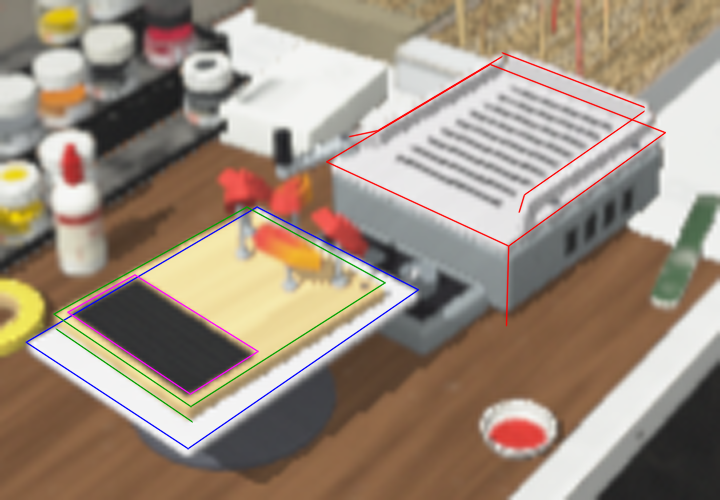

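```bash
python3 - <<'E'
from h import *
im=cv2.imread('pics/top0.png');crop(im,125,165,215,240,8,'pics/t2.png');crop(im,215,165,315,255,8,'pics/t3.png')
E
```

```text
(no output)
```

View pics/t2.png

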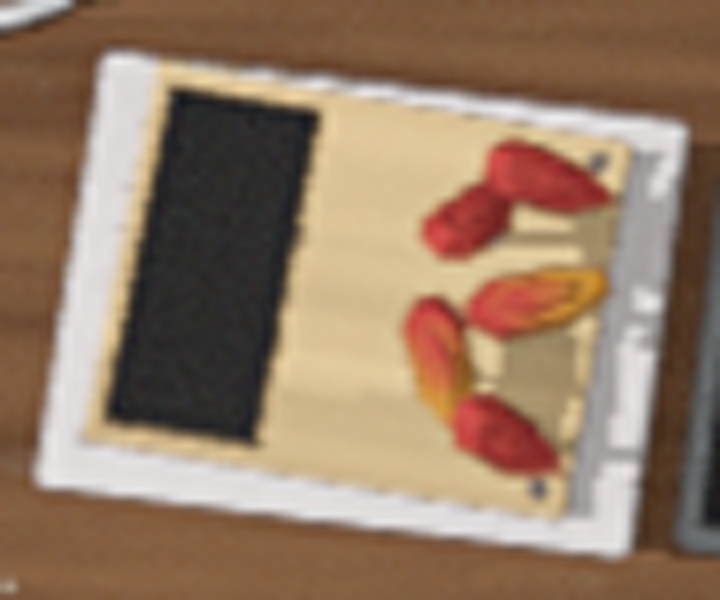

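View pics/t3.png

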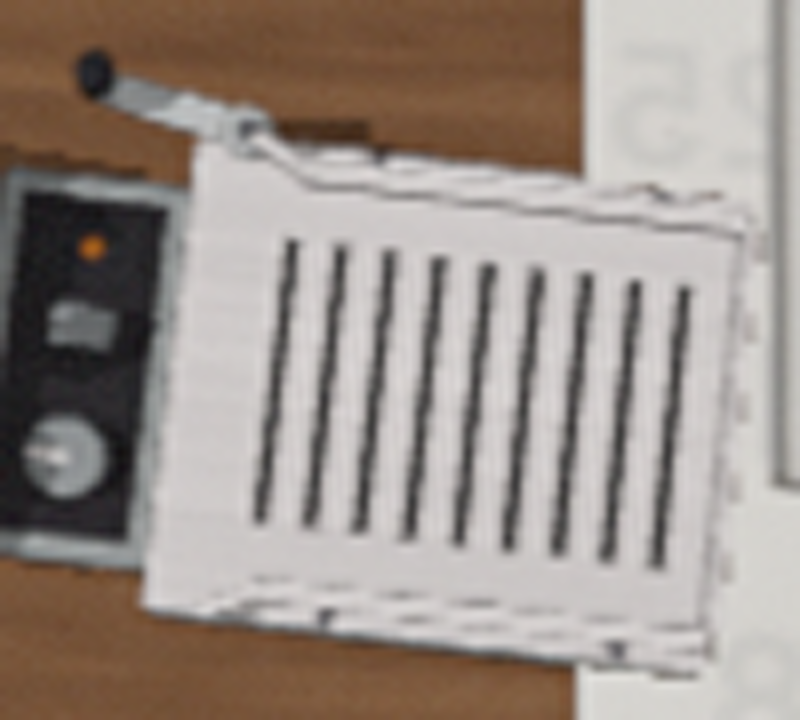

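```bash
python3 - <<'E'
from ov import *
np.set_printoptions(precision=4,suppress=True)
a=lambda p:c2p(p,125,165,8); b=lambda p:c2p(p,215,165,8)
print(fit(a([(155,62),(633,140),(570,517),(85,440),(170,88),(318,112),(257,443),(107,418)]),[(-.07,.056),(.07,.056),(.07,-.056),(-.07,-.056),(-.065,.05),(-.019,.05),(-.019,-.05),(-.065,-.05)],[.07]*4+[.0715]*4))
print(fit(a([(103,50),(690,123),(632,555),(37,487)]),[(-.086,.064),(.086,.064),(.086,-.064),(-.086,-.064)],.06))
s=unproj('top',b([(292,240),(262,522),(685,287),(656,568)]),.058)[:,:2];print(s,s.mean(0))
for i,j in((0,2),(1,3)): d=s[j]-s[i];print('xdir',np.arctan2(d[1],d[0]),np.hypot(*d))
for i,j in((0,1),(2,3)): d=s[i]-s[j];print('ydir-90',np.arctan2(d[1],d[0])-np.pi/2)
print(unproj('top',b([(205,140),(145,607)]),.058),unproj('top',b([(740,235),(703,630)]),.064),unproj('top',b([(96,75),(250,128)]),[.091,.067]))
E
```

```text
(array([0.5273, 0.2295]), np.float64(-1.695633169352363), array([[-0.3172,  0.3281],
       [-1.2144, -0.126 ],
       [ 0.3588, -1.0074],
       [ 0.6637, -0.673 ],
       [-1.48  , -0.6488],
       [-1.3694,  1.9556],
       [ 1.6351,  1.3787],
       [ 1.7234, -1.2072]]))
(array([0.5243, 0.2294]), np.float64(-1.6578051455100662), array([[ 0.5362,  0.7881],
       [-0.5079, -0.5985],
       [ 0.277 , -0.4096],
       [-0.3053,  0.22  ]]))
[[ 0.5487  0.0419]
 [ 0.4659  0.0482]
 [ 0.5385 -0.0741]
 [ 0.456  -0.0668]] [ 0.5023 -0.0127]
xdir -1.6585500145346241 0.11646154071353683
xdir -1.6567618420619286 0.1154278954662537
ydir-90 -1.6457253567338679
ydir-90 -1.658175363703891
[[0.5776 0.0685 0.058 ]
 [0.4404 0.0812 0.058 ]] [[ 0.5537 -0.0892  0.064 ]
 [ 0.4385 -0.08    0.064 ]] [[0.5902 0.0996 0.091 ]
 [0.5802 0.0553 0.067 ]]
```

```bash
cat > mv.py <<'E'
from h import *
from scipy.spatial.transform import Rotation as Ro
S=np.array([.5023,-.0073,-1.656]);T=np.array([.5243,.2294,-1.658]);B=np.array([.5273,.2295,-1.6956])
def st():
    s=monitor.state();q=s['tool_rot'];return s,np.array(s['tool_pos']),Ro.from_quat([q[1],q[2],q[3],q[0]]).as_matrix()
def Rd(yaw):
    x=np.array([-np.cos(yaw),-np.sin(yaw),0]);z=np.array([0,0,-1.]);return np.c_[x,np.cross(z,x),z]
def need(pos,yaw):
    s,p,R=st();d=R.T@(np.array(pos)-p)*100;r=Ro.from_matrix(R.T@Rd(yaw)).as_rotvec()
    print('d cm',d.round(3),'r',r.round(4))
def loc(F,p): # world->frame xy
    a=F[2];d=np.array(p)[:2]-F[:2];return np.array([np.cos(a)*d[0]+np.sin(a)*d[1],-np.sin(a)*d[0]+np.cos(a)*d[1]])
def W(F,x,y,z): 
    a=F[2];return np.array([F[0]+np.cos(a)*x-np.sin(a)*y,F[1]+np.sin(a)*x+np.cos(a)*y,z])
def show():
    s,p,R=st();yaw=np.arctan2(-R[1,0],-R[0,0])
    print('t',round(s['time'],2),'p',(p*1000).round(2),'yaw',yaw.round(4),'tilt',(R[:2,2]).round(4),'F',s['contact_force'].round(2),'g',round(s['gripper_width'],3),'q',np.round(s['joint_pos'],2))
    print('in S',(loc(S,p)*1000).round(1),'in T',(loc(T,p)*1000).round(1))
E
python3 - <<'E'
from mv import *
show(); print(W(B,-.042,0,.1)); need(W(B,-.042,0,.16),B[2])
E
```

```text
t 0.1 p [ 198.73 -591.97  230.21] yaw -2.8178 tilt [-0.0003  0.0018] F [ 0.24  0.74 -0.42] g 0.996 q [-1.37  0.05  1.61  0.    1.48 -0.12]
in S [ 608.4 -252.7] in T [ 846.6 -252.8]
[0.53252816 0.27117333 0.1       ]
d cm [ 59.104 -71.198   7.164] r [-0.0015 -0.0012 -1.1222]
```

>>> play_rows(commands=[{"dx": 59.1,"dy": -71.2,"dz": 0,"rx": 0,"ry": 0,"rz": -1.12,"claw": 0.4},{"dx": 59.1,"dy": -71.2,"dz": 0,"rx": 0,"ry": 0,"rz": -1.12,"claw": 0.4},{"dx": 59.1,"dy": -71.2,"dz": 0,"rx": 0,"ry": 0,"rz": -1.12,"claw": 0.4},{"dx": 59.1,"dy": -71.2,"dz": 0,"rx": 0,"ry": 0,"rz": -1.12,"claw": 0.4},{"dx": 59.1,"dy": -71.2,"dz": 0,"rx": 0,"ry": 0,"rz": -1.12,"claw": 0.4}])

```text
time: 0.6
tool_pos: [0.2891, -0.3572, 0.2308]
tool_rot: [-0.001, 0.858, 0.514, 0.0]
contact_force: [0.9, -0.6, 0.7]
gripper_width: 0.597
```

```bash
python3 - <<'E'
from mv import *
show();need(W(B,-.042,0,.2),B[2])
E
```

```text
t 0.6 p [ 289.13 -357.24  230.75] yaw -2.0623 tilt [-0.0002  0.002 ] F [ 0.86 -0.63  0.66] g 0.597 q [-1.05 -0.36  1.98  0.    1.52 -0.56]
in S [ 366.8 -182.6] in T [ 604.9 -183.2]
d cm [66.884 -8.196  3.199] r [-0.0008 -0.0019 -0.3667]
```

>>> play_rows(commands=[{"dx": 66.9,"dy": -8.2,"dz": 2,"rx": 0,"ry": 0,"rz": -0.367,"claw": 0.4},{"dx": 66.9,"dy": -8.2,"dz": 2,"rx": 0,"ry": 0,"rz": -0.367,"claw": 0.4},{"dx": 66.9,"dy": -8.2,"dz": 2,"rx": 0,"ry": 0,"rz": -0.367,"claw": 0.4},{"dx": 66.9,"dy": -8.2,"dz": 2,"rx": 0,"ry": 0,"rz": -0.367,"claw": 0.4},{"dx": 66.9,"dy": -8.2,"dz": 2,"rx": 0,"ry": 0,"rz": -0.367,"claw": 0.4}])

```text
time: 1.1
tool_pos: [0.379, -0.1242, 0.2239]
tool_rot: [-0.001, 0.75, 0.662, 0.001]
contact_force: [0.6, -0.5, -0.3]
gripper_width: 0.603
```

```bash
python3 - <<'E'
from mv import *
show();need(W(B,-.042,0,.2),B[2])
E
```

```text
t 1.1 p [ 379.04 -124.2   223.91] yaw -1.6959 tilt [0.0003 0.0019] F [ 0.58 -0.48 -0.27] g 0.603 q [-0.51 -0.53  2.11  0.    1.56 -0.38]
in S [ 127.  -112.9] in T [ 364.9 -113.9]
d cm [41.139 10.295  2.47 ] r [ 0.     -0.0019 -0.0003]
```

>>> play_rows(commands=[{"dx": 41.1,"dy": 10.3,"dz": 2.5,"rx": 0,"ry": 0,"rz": 0,"claw": 0.4},{"dx": 41.1,"dy": 10.3,"dz": 2.5,"rx": 0,"ry": 0,"rz": 0,"claw": 0.4},{"dx": 41.1,"dy": 10.3,"dz": 2.5,"rx": 0,"ry": 0,"rz": 0,"claw": 0.4},{"dx": 41.1,"dy": 10.3,"dz": 2.5,"rx": 0,"ry": 0,"rz": 0,"claw": 0.4},{"dx": 41.1,"dy": 10.3,"dz": 2.5,"rx": 0,"ry": 0,"rz": 0,"claw": 0.4}])

```text
time: 1.6
tool_pos: [0.4691, 0.1089, 0.2095]
tool_rot: [-0.001, 0.75, 0.662, 0.001]
contact_force: [-0.2, -1.5, 1.0]
gripper_width: 0.603
```

```bash
python3 - <<'E'
from mv import *
show();need(W(B,-.042,0,.15),B[2])
E
```

```text
t 1.6 p [469.08 108.86 209.46] yaw -1.6953 tilt [0.0004 0.0017] F [-0.23 -1.46  1.  ] g 0.603 q [ 0.07 -0.29  1.96  0.    1.47  0.2 ]
in S [-112.9  -43. ] in T [124.9 -44.5]
d cm [16.883  4.28   5.976] r [ 0.0002 -0.0017  0.0003]
```

>>> play_rows(commands=[{"dx": 16.9,"dy": 4.3,"dz": 0,"rx": 0,"ry": 0,"rz": 0,"claw": 0.4},{"dx": 16.9,"dy": 4.3,"dz": 0,"rx": 0,"ry": 0,"rz": 0,"claw": 0.4},{"dx": 16.9,"dy": 4.3,"dz": 0,"rx": 0,"ry": 0,"rz": 0,"claw": 0.4},{"dx": 16.9,"dy": 4.3,"dz": 5,"rx": 0,"ry": 0,"rz": 0,"claw": 0.4},{"dx": 16.9,"dy": 4.3,"dz": 8,"rx": 0,"ry": 0,"rz": 0,"claw": 0.4}])

```text
time: 2.1
tool_pos: [0.5335, 0.2743, 0.1288]
tool_rot: [-0.0, 0.749, 0.663, 0.002]
contact_force: [-0.2, -0.7, -0.2]
gripper_width: 0.598
```

```bash
python3 - <<'E'
from mv import *
show();need(W(B,-.042,0,.1),B[2])
for n in('top','scene'):
    im=grab_frame(n);cv2.imwrite(f'pics/{n}1.png',im)
    crop(im,*((110,140,310,265) if n=='top' else (150,165,330,290)),4,f'pics/{n}1c.png')
show()
E
```

```text
t 2.1 p [533.47 274.32 128.81] yaw -1.692 tilt [0.0018 0.0027] F [-0.2  -0.74 -0.16] g 0.598 q [0.35 0.08 1.77 0.   1.3  0.47]
in S [-283.2    7.1] in T [-45.5   5.2]
d cm [-0.332 -0.06   2.88 ] r [ 0.0015 -0.0029  0.0036]
t 2.2 p [528.25 270.66 122.39] yaw -1.6937 tilt [-0.0122 -0.003 ] F [-0.88 -0.21 -1.8 ] g 0.603 q [0.35 0.08 1.77 0.   1.3  0.47]
in S [-279.2    2.2] in T [-41.4   0.3]
```

View pics/top1c.png

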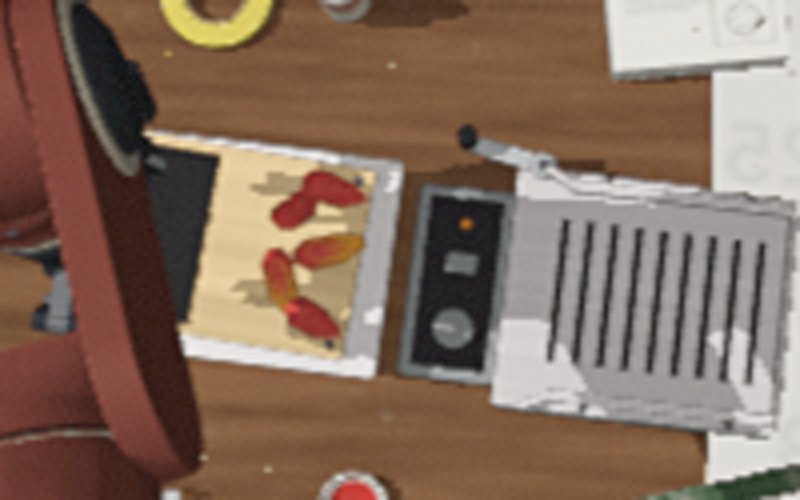

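View pics/scene1c.png

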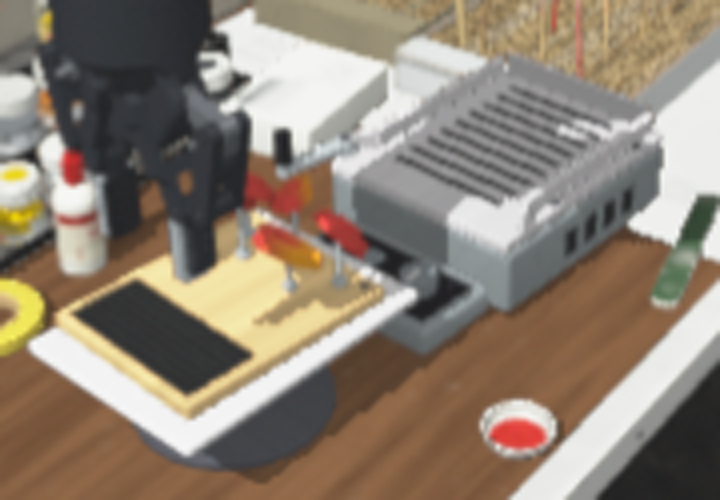

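>>> play_rows(commands=[{"dx": 0,"dy": 0,"dz": 0,"claw": 0.4},{"dx": 0,"dy": 0,"dz": 0,"claw": 0.4},{"dx": 0,"dy": 0,"dz": 0,"claw": 0.4}])

```text
invalid input
```

```bash
python3 - <<'E'
from mv import *
show();grab_frame('top');show();grab_frame('top');show();need(W(B,-.042,0,.085),B[2])
E
```

```text
t 2.2 p [528.25 270.66 122.39] yaw -1.6937 tilt [-0.0122 -0.003 ] F [-0.88 -0.21 -1.8 ] g 0.603 q [0.35 0.08 1.77 0.   1.3  0.47]
in S [-279.2    2.2] in T [-41.4   0.3]
t 2.25 p [530.18 270.73 126.07] yaw -1.6946 tilt [-0.007  -0.0012] F [-0.22 -0.14  0.06] g 0.598 q [0.35 0.07 1.77 0.   1.3  0.47]
in S [-279.4    4.1] in T [-41.7   2.3]
t 2.3 p [532.06 270.94 129.12] yaw -1.6953 tilt [-0.0018  0.0007] F [0.26 0.29 0.81] g 0.6 q [0.35 0.07 1.77 0.   1.3  0.47]
in S [-279.8    6. ] in T [-42.1   4.1]
d cm [0.027 0.052 4.412] r [-0.0019 -0.0005  0.0003]
```

>>> play_rows(commands=[{"dx": 0,"dy": 0,"dz": 1,"rx": 0,"ry": 0,"rz": 0,"claw": 0.4},{"dx": 0,"dy": 0,"dz": 2,"rx": 0,"ry": 0,"rz": 0,"claw": 0.4},{"dx": 0,"dy": 0,"dz": 3,"rx": 0,"ry": 0,"rz": 0,"claw": 0.4},{"dx": 0,"dy": 0,"dz": 4,"rx": 0,"ry": 0,"rz": 0,"claw": 0.4},{"dx": 0,"dy": 0,"dz": 4.4,"rx": 0,"ry": 0,"rz": 0,"claw": 0.4}])

```text
time: 2.8
tool_pos: [0.5312, 0.2705, 0.0835]
tool_rot: [-0.001, 0.75, 0.662, -0.001]
contact_force: [0.3, -0.4, 0.3]
gripper_width: 0.596
```

>>> play_rows(commands=[{"dx": 0,"dy": 0,"dz": 0,"rx": 0,"ry": 0,"rz": 0,"claw": 0.4},{"dx": 0,"dy": 0,"dz": 0,"rx": 0,"ry": 0,"rz": 0,"claw": 0.4}])

```text
time: 3.0
tool_pos: [0.5311, 0.2705, 0.0833]
tool_rot: [-0.001, 0.75, 0.662, -0.002]
contact_force: [0.3, -0.1, 0.9]
gripper_width: 0.599
```

```bash
python3 - <<'E'
from mv import *
show()
im=grab_frame('scene');cv2.imwrite('pics/s2.png',im);crop(im,150,165,330,290,4,'pics/s2c.png');need(W(B,-.042,0,.085),B[2]);show()
E
```

```text
t 3.0 p [531.05 270.46  83.28] yaw -1.6956 tilt [-0.0043 -0.0001] F [ 0.28 -0.1   0.92] g 0.599 q [0.35 0.12 1.8  0.   1.23 0.47]
in S [-279.2    5. ] in T [-41.5   3.2]
d cm [ 0.073  0.109 -0.131] r [-0.0035  0.0003  0.    ]
t 3.05 p [531.35 270.58  83.69] yaw -1.6956 tilt [-0.0035  0.0001] F [-0.24  0.23  0.09] g 0.602 q [0.35 0.12 1.8  0.   1.23 0.47]
in S [-279.3    5.3] in T [-41.6   3.4]
```

View pics/s2c.png

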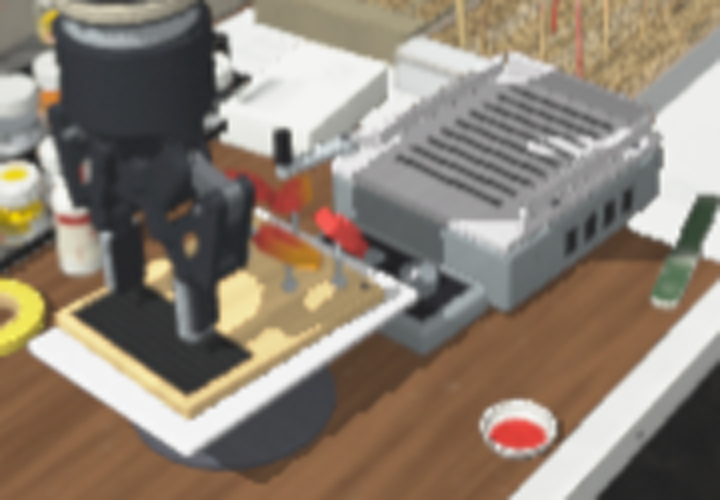

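>>> play_rows(commands=[{"dx": 0,"dy": 0.1,"dz": 0.2,"rx": -0.003,"ry": 0,"rz": 0,"claw": 0.4},{"dx": 0,"dy": 0.1,"dz": 0.4,"rx": -0.003,"ry": 0,"rz": 0,"claw": 0.4},{"dx": 0,"dy": 0.1,"dz": 0.6,"rx": -0.003,"ry": 0,"rz": 0,"claw": 0.4},{"dx": 0,"dy": 0.1,"dz": 0.8,"rx": -0.003,"ry": 0,"rz": 0,"claw": 0.4},{"dx": 0,"dy": 0.1,"dz": 0.8,"rx": -0.003,"ry": 0,"rz": 0,"claw": 0.4}])

```text
time: 3.55
tool_pos: [0.532, 0.2703, 0.0752]
tool_rot: [-0.0, 0.75, 0.662, -0.001]
contact_force: [-0.4, 0.6, 0.1]
gripper_width: 0.599
```

>>> play_rows(commands=[{"dx": 0,"dy": 0,"dz": 0.1,"rx": 0,"ry": 0,"rz": 0,"claw": 0.4},{"dx": 0,"dy": 0,"dz": 0.2,"rx": 0,"ry": 0,"rz": 0,"claw": 0.4},{"dx": 0,"dy": 0,"dz": 0.3,"rx": 0,"ry": 0,"rz": 0,"claw": 0.4}])

```text
time: 3.85
tool_pos: [0.532, 0.2703, 0.0722]
tool_rot: [-0.0, 0.75, 0.662, -0.001]
contact_force: [0.4, -0.4, -0.0]
gripper_width: 0.602
```

```bash
python3 - <<'E'
from mv import *
show()
E
```

```text
t 3.85 p [532.02 270.33  72.16] yaw -1.6956 tilt [-0.0012 -0.0005] F [ 0.41 -0.39 -0.03] g 0.602 q [ 0.35  0.14  1.8  -0.    1.2   0.47]
in S [-279.2    6. ] in T [-41.4   4.1]
```

>>> play_rows(commands=[{"dx": 0,"dy": 0,"dz": 0.05,"rx": 0,"ry": 0,"rz": 0,"claw": 0.4},{"dx": 0,"dy": 0,"dz": 0.1,"rx": 0,"ry": 0,"rz": 0,"claw": 0.4},{"dx": 0,"dy": 0,"dz": 0.15,"rx": 0,"ry": 0,"rz": 0,"claw": 0.4}])

```text
time: 4.15
tool_pos: [0.532, 0.2703, 0.0706]
tool_rot: [-0.0, 0.75, 0.662, -0.001]
contact_force: [-0.4, 0.7, 0.0]
gripper_width: 0.599
```

>>> play_rows(commands=[{"dx": 0,"dy": 0,"dz": 0.05,"rx": 0,"ry": 0,"rz": 0,"claw": 0.4},{"dx": 0,"dy": 0,"dz": 0.1,"rx": 0,"ry": 0,"rz": 0,"claw": 0.4}])

```text
time: 4.35
tool_pos: [0.532, 0.2703, 0.0696]
tool_rot: [-0.0, 0.75, 0.662, -0.001]
contact_force: [-0.2, 0.3, 0.1]
gripper_width: 0.598
```

>>> play_rows(commands=[{"dx": 0,"dy": 0,"dz": 0.05,"rx": 0,"ry": 0,"rz": 0,"claw": 0.4},{"dx": 0,"dy": 0,"dz": 0.1,"rx": 0,"ry": 0,"rz": 0,"claw": 0.4}])

```text
time: 4.55
tool_pos: [0.5321, 0.2704, 0.0686]
tool_rot: [-0.0, 0.75, 0.662, -0.001]
contact_force: [0.5, -0.2, -0.0]
gripper_width: 0.602
```

>>> play_rows(commands=[{"dx": 0,"dy": 0,"dz": 0.03,"rx": 0,"ry": 0,"rz": 0,"claw": 0.4},{"dx": 0,"dy": 0,"dz": 0.06,"rx": 0,"ry": 0,"rz": 0,"claw": 0.4},{"dx": 0,"dy": 0,"dz": 0.09,"rx": 0,"ry": 0,"rz": 0,"claw": 0.4}])

```text
time: 4.85
tool_pos: [0.5324, 0.2704, 0.0683]
tool_rot: [-0.0, 0.75, 0.662, -0.0]
contact_force: [-1.1, -0.2, 4.6]
gripper_width: 0.601
```

>>> play_rows(commands=[{"dx": 0,"dy": 0,"dz": 0.03,"rx": 0,"ry": 0,"rz": 0,"claw": 0.4},{"dx": 0,"dy": 0,"dz": 0.06,"rx": 0,"ry": 0,"rz": 0,"claw": 0.4}])

```text
time: 5.05
tool_pos: [0.5326, 0.2705, 0.0683]
tool_rot: [0.0, 0.75, 0.662, -0.0]
contact_force: [-2.0, -0.5, 5.7]
gripper_width: 0.601
```

>>> play_rows(commands=[{"dx": 0,"dy": 0,"dz": 0.03,"rx": 0,"ry": 0,"rz": 0,"claw": 0.4},{"dx": 0,"dy": 0,"dz": 0.06,"rx": 0,"ry": 0,"rz": 0,"claw": 0.4}])

```text
time: 5.25
tool_pos: [0.5329, 0.2706, 0.0683]
tool_rot: [0.0, 0.75, 0.662, 0.0]
contact_force: [-1.0, -1.0, 6.6]
gripper_width: 0.6
```

>>> play_rows(commands=[{"dx": 0,"dy": 0,"dz": 0.05,"rx": 0,"ry": 0,"rz": 0,"claw": 0.4},{"dx": 0,"dy": 0,"dz": 0.05,"rx": 0,"ry": 0,"rz": 0,"claw": 0.4},{"dx": 0,"dy": 0,"dz": 0.05,"rx": 0,"ry": 0,"rz": 0,"claw": 0.4}])

```text
time: 5.55
tool_pos: [0.5332, 0.2708, 0.0683]
tool_rot: [0.0, 0.75, 0.662, 0.0]
contact_force: [-0.9, -1.0, 5.9]
gripper_width: 0.601
```

>>> play_rows(commands=[{"dx": -0.1,"dy": 0,"dz": 0.05,"rx": 0,"ry": 0,"rz": 0,"claw": 0.4},{"dx": -0.2,"dy": 0,"dz": 0.05,"rx": 0,"ry": 0,"rz": 0,"claw": 0.4},{"dx": -0.3,"dy": 0,"dz": 0.05,"rx": 0,"ry": 0,"rz": 0,"claw": 0.4}])

```text
time: 5.85
tool_pos: [0.5333, 0.2682, 0.0683]
tool_rot: [0.0, 0.75, 0.662, 0.001]
contact_force: [-1.0, 1.9, 6.1]
gripper_width: 0.601
```

```bash
python3 - <<'E'
from mv import *
show()
E
```

```text
t 5.85 p [533.3  268.21  68.3 ] yaw -1.6957 tilt [0.0022 0.0014] F [-1.02  1.94  6.11] g 0.601 q [0.34 0.14 1.81 0.   1.19 0.47]
in S [-277.1    7.4] in T [-39.4   5.6]
```

>>> play_rows(commands=[{"dx": -0.4,"dy": -0.06,"dz": 0.05,"rx": 0,"ry": 0,"rz": -0.004,"claw": 0.4},{"dx": -0.9,"dy": -0.12,"dz": 0.05,"rx": 0,"ry": 0,"rz": -0.008,"claw": 0.4},{"dx": -1.4,"dy": -0.18,"dz": 0.05,"rx": 0,"ry": 0,"rz": -0.012,"claw": 0.4},{"dx": -1.9,"dy": -0.24,"dz": 0.05,"rx": 0,"ry": 0,"rz": -0.016,"claw": 0.4},{"dx": -2.2,"dy": -0.3,"dz": 0.05,"rx": 0,"ry": 0,"rz": -0.02,"claw": 0.4}])

```text
time: 6.35
tool_pos: [0.5281, 0.2467, 0.0683]
tool_rot: [0.0, 0.743, 0.669, 0.002]
contact_force: [1.1, 2.1, 5.5]
gripper_width: 0.604
```

```bash
python3 - <<'E'
from mv import *
show();need(W(S,-.24,0,.068),S[2])
E
```

```text
t 6.35 p [528.13 246.66  68.34] yaw -1.6757 tilt [0.0037 0.0021] F [1.11 2.08 5.47] g 0.604 q [0.31 0.11 1.84 0.   1.19 0.41]
in S [-255.2    4.1] in T [-17.5   2.3]
d cm [-1.531 -0.382  0.029] r [ 0.0035 -0.0024 -0.0197]
```

>>> play_rows(commands=[{"dx": -0.4,"dy": -0.07,"dz": 0.055,"rx": 0.001,"ry": -0.001,"rz": -0.004,"claw": 0.4},{"dx": -0.9,"dy": -0.14,"dz": 0.055,"rx": 0.002,"ry": -0.001,"rz": -0.008,"claw": 0.4},{"dx": -1.4,"dy": -0.21,"dz": 0.055,"rx": 0.003,"ry": -0.002,"rz": -0.012,"claw": 0.4},{"dx": -1.9,"dy": -0.28,"dz": 0.055,"rx": 0.003,"ry": -0.002,"rz": -0.016,"claw": 0.4},{"dx": -2.2,"dy": -0.35,"dz": 0.055,"rx": 0.003,"ry": -0.002,"rz": -0.02,"claw": 0.4}])

```text
time: 6.85
tool_pos: [0.5229, 0.225, 0.0683]
tool_rot: [0.0, 0.736, 0.676, 0.001]
contact_force: [1.0, 1.7, 5.5]
gripper_width: 0.596
```

```bash
python3 - <<'E'
from mv import *
show();need(W(S,-.24,0,.068),S[2])
for n in('top','scene'):
    im=grab_frame(n);cv2.imwrite(f'pics/{n}3.png',im)
    crop(im,*((130,150,330,265) if n=='top' else (150,165,330,290)),4,f'pics/{n}3c.png')
show()
E
```

```text
t 6.85 p [522.87 225.01  68.3 ] yaw -1.6557 tilt [0.002 0.001] F [0.97 1.66 5.51] g 0.596 q [0.28 0.08 1.87 0.   1.19 0.36]
in S [-233.2    0.7] in T [ 4.5 -1. ]
d cm [ 0.678 -0.073  0.031] r [ 0.0019 -0.0012  0.0003]
t 6.95 p [522.74 224.69  68.27] yaw -1.6556 tilt [0.0016 0.0001] F [-0.11  0.49  6.95] g 0.596 q [ 0.28  0.08  1.87 -0.    1.19  0.36]
in S [-232.9    0.6] in T [ 4.8 -1.1]
```

View pics/top3c.png

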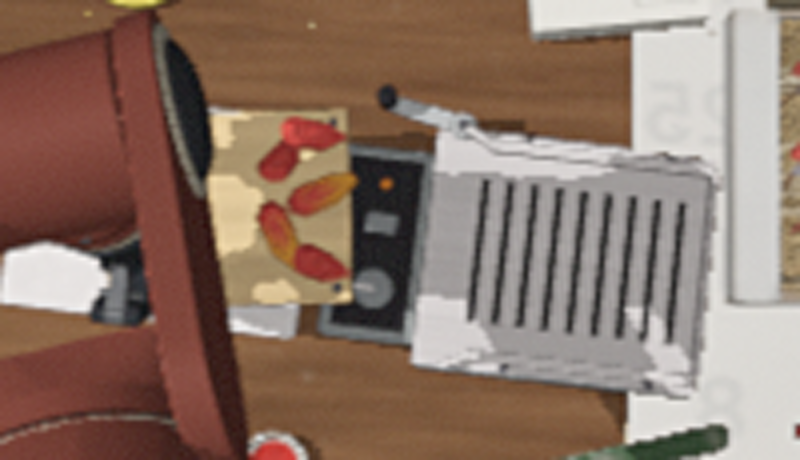

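View pics/scene3c.png

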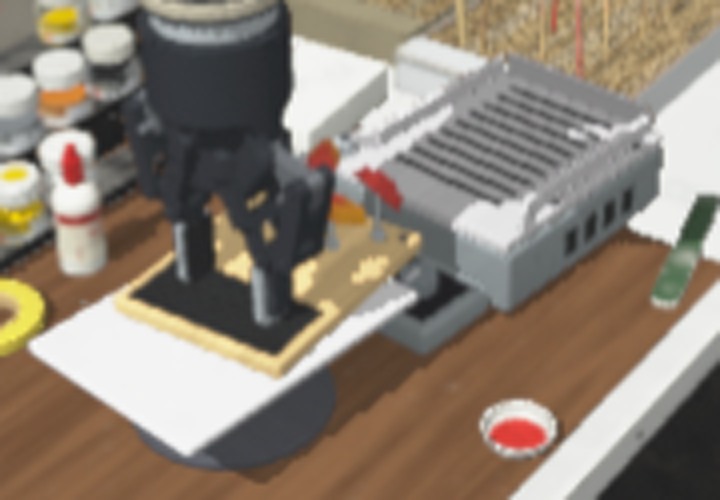

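```bash
python3 - <<'E'
from mv import *
from fit import c2p
w=unproj('top',c2p([(347,110),(353,303)],130,150,4),.07);print(w);d=w[0]-w[1];print('yaw',np.arctan2(d[1],d[0])-np.pi/2,np.hypot(*d[:2]))
# scene pts: rear-left top (120,300), rear-right (275,370), nose right (418,240)
w2=unproj('scene',c2p([(120,298),(278,366),(420,240)],150,165,4),.07);print(w2)
d=w2[0]-w2[1];print(np.arctan2(d[1],d[0])-np.pi/2,np.hypot(*d[:2]));d=w2[2]-w2[1];print(np.arctan2(d[1],d[0]),np.hypot(*d[:2]))
s=monitor.state();print(s['ft_torque'],s['contact_force'])
for p in list(w)+list(w2): print((loc(S,p)*1000).round(1),(loc(T,p)*1000).round(1))
E
```

```text
[[0.58554733 0.12406199 0.07      ]
 [0.47363361 0.11603246 0.07      ]]
yaw -1.4991715256038989 0.11220140177815789
[[0.57172818 0.26121374 0.07      ]
 [0.46450434 0.25547077 0.07      ]
 [0.47184613 0.12166577 0.07      ]]
-1.5172869202299946 0.1073775305288979
-1.5159819961692653 0.1340062674000165
[-0.00980469  0.21427614  0.0718474 ] [-0.10682851  0.49251809  6.95419275]
[-138.    71.8] [99.6 70.2]
[-120.4  -39.1] [117.3 -40.6]
[-273.4   46.3] [-35.8  44.5]
[-258.6  -60. ] [-20.8 -61.8]
[-125.9  -41.3] [111.9 -42.9]
```

>>> play_rows(commands=[{"dx": 0,"dy": 0,"dz": -0.1,"rx": 0,"ry": 0,"rz": 0,"claw": 0.4},{"dx": 0,"dy": 0,"dz": -0.6,"rx": 0,"ry": 0,"rz": 0,"claw": 0.4},{"dx": 1,"dy": 0,"dz": -2,"rx": 0,"ry": 0,"rz": 0,"claw": 0.4},{"dx": 4,"dy": 0,"dz": -5,"rx": 0,"ry": 0,"rz": 0,"claw": 0.25},{"dx": 8,"dy": 0,"dz": -8,"rx": 0,"ry": 0,"rz": 0,"claw": 0.25}])

```text
time: 7.45
tool_pos: [0.529, 0.3045, 0.1491]
tool_rot: [0.0, 0.737, 0.676, -0.0]
contact_force: [1.2, 0.0, 0.2]
gripper_width: 0.748
```

>>> play_rows(commands=[{"dx": 6,"dy": 0,"dz": -4,"rx": 0,"ry": 0,"rz": 0,"claw": 0.25},{"dx": 10,"dy": 0,"dz": -4,"rx": 0,"ry": 0,"rz": 0,"claw": 0.25},{"dx": 10,"dy": 0,"dz": -4,"rx": 0,"ry": 0,"rz": 0,"claw": 0.25}])

```text
time: 7.75
tool_pos: [0.5383, 0.4096, 0.193]
tool_rot: [0.0, 0.736, 0.677, 0.003]
contact_force: [-0.6, -0.3, 0.0]
gripper_width: 0.754
```

```bash
python3 - <<'E'
from mv import *
show()
for n in('top','scene'):
    im=grab_frame(n);cv2.imwrite(f'pics/{n}4.png',im)
    crop(im,*((120,165,220,240) if n=='top' else (165,195,275,275)),*((8,) if n=='top' else (7,)),f'pics/{n}4c.png')
show()
E
```

```text
t 7.75 p [538.28 409.62 193.04] yaw -1.6537 tilt [0.0053 0.0036] F [-0.6  -0.3   0.03] g 0.754 q [0.54 0.19 1.53 0.   1.42 0.62]
in S [-4.185e+02  4.000e-01] in T [-180.8   -1.8]
t 7.85 p [537.49 406.28 190.07] yaw -1.6549 tilt [ 0.0016 -0.0003] F [-0.27 -0.57 -0.84] g 0.751 q [ 0.54  0.19  1.53 -0.    1.42  0.62]
in S [-4.151e+02 -1.000e-01] in T [-177.4   -2.3]
```

View pics/top4c.png

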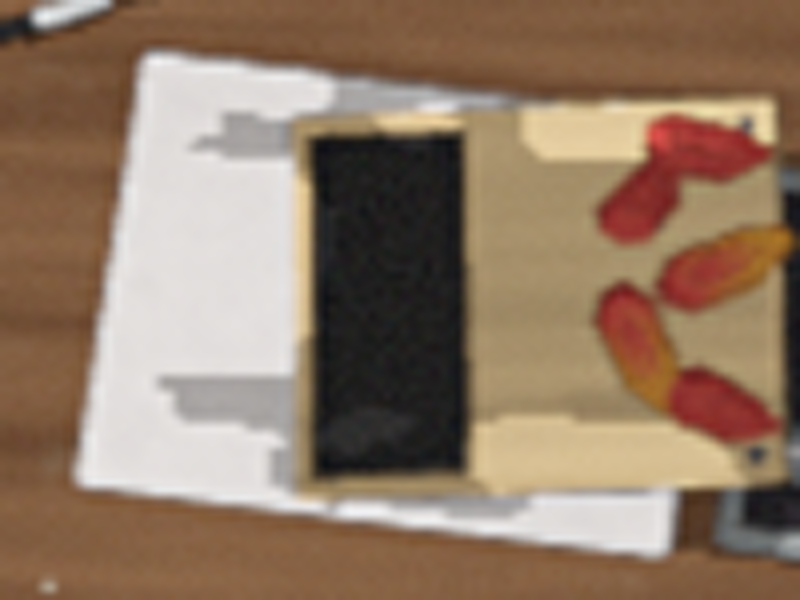

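View pics/scene4c.png

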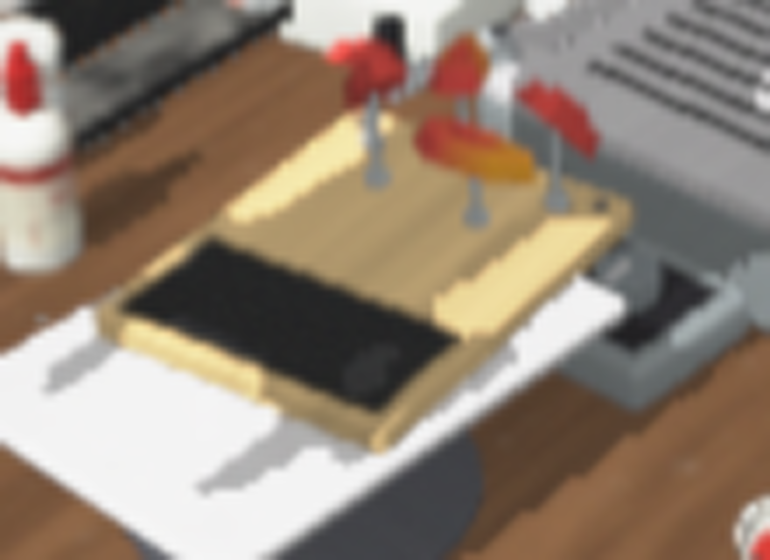

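```bash
python3 - <<'E'
from ov import *
from mv import loc,S,T
np.set_printoptions(precision=4,suppress=True)
a=lambda p:c2p(p,120,165,8)
t,ya,r=fit(a([(293,118),(776,97),(785,487),(297,492),(310,138),(463,134),(466,472),(313,475)]),[(-.07,.056),(.07,.056),(.07,-.056),(-.07,-.056),(-.065,.05),(-.019,.05),(-.019,-.05),(-.065,-.05)],[.07]*4+[.0715]*4);print(t,ya,r)
B=(t[0],t[1],ya)
n=xf(B,[(.07,0,0),(.033,0,0),(-.042,0,0),(-.07,-.056,0),(-.07,.056,0)]);
for p in n: print(p,(loc(S,p)*1000).round(1),(loc(T,p)*1000).round(1))
overlay('scene',cv2.imread('pics/scene4.png'),board_lines(B),(165,195,275,275),7,'pics/o4.png')
E
```

```text
[0.5255 0.1901] -1.5071471213332008 [[-1.1939 -0.4013]
 [ 0.705  -0.0871]
 [-0.6372 -0.1764]
 [ 2.6103 -0.8536]
 [-1.4403 -0.609 ]
 [-1.7463  1.3149]
 [ 0.4805  1.6421]
 [ 1.222  -0.8296]]
[0.53   0.1202 0.    ] [-129.4   16.8] [108.3  15.2]
[0.5276 0.1571 0.    ] [-166.    11.3] [71.7  9.6]
[0.5229 0.232  0.    ] [-240.2    0.1] [-2.4 -1.6]
[0.4652 0.2563 0.    ] [-259.5  -59.4] [-21.7 -61.2]
[0.577  0.2635 0.    ] [-276.1   51.4] [-38.5  49.5]
```

View pics/o4.png

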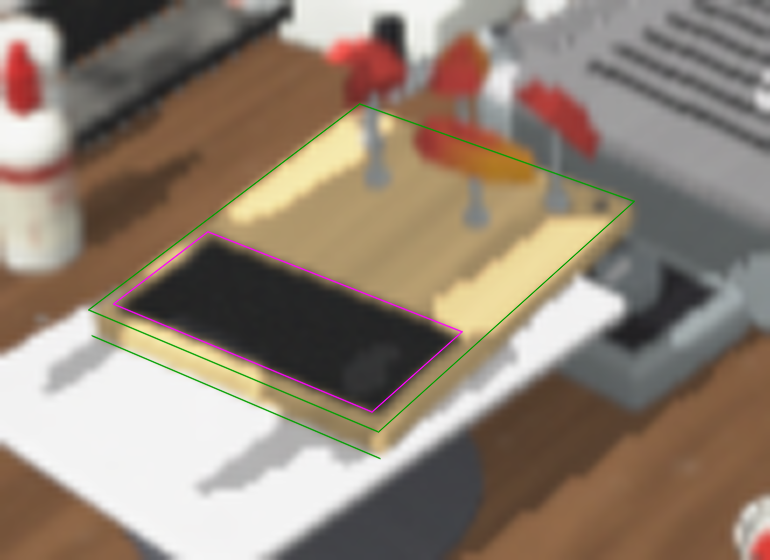

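```bash
sed -i 's/^S=/B=B2=None;S=/; s/B=np.array(\[.5273,.2295,-1.6956\])/B=np.array([.5255,.1901,-1.507])/' mv.py; cat >> mv.py <<'E'
def tq():
    s,p,R=st();F=R.T@np.array(s['contact_force']);M=R.T@np.array(s['ft_torque']);print('tool F',F.round(2),'M',M.round(3),'cop y mm',(-0+1000*M[0]/F[2]).round(1),'x',(-1000*M[1]/F[2]).round(1))
E
python3 - <<'E'
from mv import *
show();tq();need(W(B,-.042,0,.12),B[2])
E
```

```text
t 7.85 p [537.49 406.28 190.07] yaw -1.6549 tilt [ 0.0016 -0.0003] F [-0.27 -0.57 -0.84] g 0.751 q [ 0.54  0.19  1.53 -0.    1.42  0.62]
in S [-4.151e+02 -1.000e-01] in T [-177.4   -2.3]
tool F [-0.59 -0.23  0.84] M [ 0.005 -0.039 -0.039] cop y mm 5.6 x 45.9
d cm [-1.7487e+01 -9.0000e-03  7.0100e+00] r [ 0.0016  0.0003 -0.1479]
```

>>> play_rows(commands=[{"dx": -5,"dy": 0,"dz": 1,"rx": 0,"ry": 0,"rz": -0.05,"claw": 0.25},{"dx": -9,"dy": 0,"dz": 2,"rx": 0,"ry": 0,"rz": -0.1,"claw": 0.25},{"dx": -13,"dy": 0,"dz": 4,"rx": 0,"ry": 0,"rz": -0.148,"claw": 0.25},{"dx": -16,"dy": 0,"dz": 5.5,"rx": 0,"ry": 0,"rz": -0.148,"claw": 0.25},{"dx": -17.5,"dy": 0,"dz": 6.5,"rx": 0,"ry": 0,"rz": -0.148,"claw": 0.25}])

```text
time: 8.35
tool_pos: [0.5211, 0.2283, 0.1227]
tool_rot: [-0.0, 0.685, 0.728, -0.001]
contact_force: [0.1, 0.4, 0.1]
gripper_width: 0.748
```

>>> play_rows(commands=[{"dx": 0,"dy": 0,"dz": 0.5,"rx": 0,"ry": 0,"rz": 0,"claw": 0.25},{"dx": 0,"dy": 0,"dz": 0.5,"rx": 0,"ry": 0,"rz": 0,"claw": 0.25},{"dx": 0,"dy": 0,"dz": 0.5,"rx": 0,"ry": 0,"rz": 0,"claw": 0.25}])

```text
time: 8.65
tool_pos: [0.5214, 0.2292, 0.1182]
tool_rot: [0.0, 0.685, 0.728, -0.001]
contact_force: [-0.5, 0.1, -0.1]
gripper_width: 0.75
```

```bash
python3 - <<'E'
from mv import *
show();tq();need(W(B,-.042,0,.08),B[2])
E
```

```text
t 8.65 p [521.44 229.17 118.22] yaw -1.5096 tilt [-0.0013 -0.0015] F [-0.52  0.12 -0.12] g 0.75 q [ 0.28  0.02  1.84 -0.    1.28  0.22]
in S [-237.2   -1.1] in T [ 0.5 -2.8]
tool F [ 0.15 -0.51  0.12] M [ 0.006 -0.004  0.037] cop y mm 51.8 x 30.4
d cm [0.281 0.161 3.822] r [-0.0014  0.0014 -0.0026]
```

>>> play_rows(commands=[{"dx": 0.15,"dy": 0.08,"dz": 1,"rx": 0,"ry": 0,"rz": 0,"claw": 0.25},{"dx": 0.28,"dy": 0.16,"dz": 2,"rx": 0,"ry": 0,"rz": -0.002,"claw": 0.25},{"dx": 0.28,"dy": 0.16,"dz": 3,"rx": 0,"ry": 0,"rz": -0.002,"claw": 0.25},{"dx": 0.28,"dy": 0.16,"dz": 4,"rx": 0,"ry": 0,"rz": -0.002,"claw": 0.25},{"dx": 0.28,"dy": 0.16,"dz": 4.3,"rx": 0,"ry": 0,"rz": -0.002,"claw": 0.25}])

```text
time: 9.15
tool_pos: [0.5215, 0.2318, 0.0729]
tool_rot: [-0.001, 0.684, 0.729, -0.002]
contact_force: [-0.6, 0.3, -0.4]
gripper_width: 0.749
```

```bash
python3 - <<'E'
from mv import *
show();tq();need(W(B,-.042,0,.07),B[2])
E
```

```text
t 9.15 p [521.52 231.79  72.92] yaw -1.5074 tilt [-0.0046 -0.0025] F [-0.59  0.26 -0.37] g 0.749 q [ 0.29  0.08  1.86 -0.    1.2   0.23]
in S [-239.9   -1.2] in T [-2.1 -3. ]
tool F [ 0.29 -0.57  0.38] M [-0.    -0.042  0.056] cop y mm -1.1 x 110.9
d cm [0.015 0.133 0.291] r [-0.0048  0.0022 -0.0004]
```

>>> play_rows(commands=[{"dx": 0,"dy": 0.05,"dz": 0.1,"rx": -0.002,"ry": 0.001,"rz": 0,"claw": 0.25},{"dx": 0,"dy": 0.1,"dz": 0.2,"rx": -0.003,"ry": 0.002,"rz": 0,"claw": 0.25},{"dx": 0,"dy": 0.13,"dz": 0.3,"rx": -0.004,"ry": 0.002,"rz": 0,"claw": 0.25},{"dx": 0,"dy": 0.13,"dz": 0.3,"rx": -0.004,"ry": 0.002,"rz": 0,"claw": 0.25}])

```text
time: 9.55
tool_pos: [0.5231, 0.2319, 0.0702]
tool_rot: [-0.0, 0.684, 0.729, -0.0]
contact_force: [-0.2, -0.9, -0.3]
gripper_width: 0.745
```

>>> play_rows(commands=[{"dx": 0,"dy": 0,"dz": 0.05,"rx": 0,"ry": 0,"rz": 0,"claw": 0.25},{"dx": 0,"dy": 0,"dz": 0.1,"rx": 0,"ry": 0,"rz": 0,"claw": 0.25},{"dx": 0,"dy": 0,"dz": 0.15,"rx": 0,"ry": 0,"rz": 0,"claw": 0.25}])

```text
time: 9.85
tool_pos: [0.5232, 0.2319, 0.0689]
tool_rot: [0.0, 0.684, 0.729, 0.0]
contact_force: [0.2, -0.6, -1.2]
gripper_width: 0.747
```

>>> play_rows(commands=[{"dx": 0,"dy": 0,"dz": 0.05,"rx": 0,"ry": 0,"rz": 0,"claw": 0.25},{"dx": 0,"dy": 0,"dz": 0.1,"rx": 0,"ry": 0,"rz": 0,"claw": 0.25}])

```text
time: 10.05
tool_pos: [0.5232, 0.2319, 0.0679]
tool_rot: [0.0, 0.684, 0.729, 0.0]
contact_force: [0.1, 0.4, 0.2]
gripper_width: 0.748
```

>>> play_rows(commands=[{"dx": 0,"dy": 0,"dz": 0.04,"rx": 0,"ry": 0,"rz": 0,"claw": 0.25},{"dx": 0,"dy": 0,"dz": 0.08,"rx": 0,"ry": 0,"rz": 0,"claw": 0.25}])

```text
time: 10.25
tool_pos: [0.5232, 0.2319, 0.0671]
tool_rot: [0.0, 0.684, 0.729, 0.0]
contact_force: [0.5, -0.2, -0.6]
gripper_width: 0.747
```

```bash
python3 - <<'E'
from mv import *
show();tq();need(W(B,-.042,0,.07),B[2])
E
```

```text
t 10.25 p [523.22 231.91  67.08] yaw -1.5075 tilt [0.0003 0.0001] F [ 0.48 -0.22 -0.62] g 0.747 q [ 0.29  0.09  1.87 -0.    1.19  0.22]
in S [-240.1    0.5] in T [-2.4 -1.3]
tool F [-0.25  0.46  0.62] M [-0.006 -0.013  0.029] cop y mm -9.7 x 21.5
d cm [ 0.013 -0.039 -0.292] r [ 0.0003 -0.     -0.0005]
```

Well aligned; creep down to contact.

>>> play_rows(commands=[{"dx": 0,"dy": 0,"dz": 0.04,"rx": 0,"ry": 0,"rz": 0,"claw": 0.25},{"dx": 0,"dy": 0,"dz": 0.08,"rx": 0,"ry": 0,"rz": 0,"claw": 0.25}])

```text
time: 10.45
tool_pos: [0.5232, 0.2319, 0.0662]
tool_rot: [0.0, 0.684, 0.729, 0.0]
contact_force: [0.7, 0.6, 0.6]
gripper_width: 0.751
```

>>> play_rows(commands=[{"dx": 0,"dy": 0,"dz": 0.03,"rx": 0,"ry": 0,"rz": 0,"claw": 0.25},{"dx": 0,"dy": 0,"dz": 0.06,"rx": 0,"ry": 0,"rz": 0,"claw": 0.25}])

```text
time: 10.65
tool_pos: [0.5232, 0.2319, 0.0656]
tool_rot: [0.0, 0.684, 0.729, 0.0]
contact_force: [0.7, 0.4, -0.0]
gripper_width: 0.75
```

>>> play_rows(commands=[{"dx": 0,"dy": 0,"dz": 0.03,"rx": 0,"ry": 0,"rz": 0,"claw": 0.25},{"dx": 0,"dy": 0,"dz": 0.06,"rx": 0,"ry": 0,"rz": 0,"claw": 0.25}])

```text
time: 10.85
tool_pos: [0.5233, 0.232, 0.0655]
tool_rot: [0.0, 0.684, 0.729, 0.0]
contact_force: [-1.4, -0.3, 4.4]
gripper_width: 0.748
```

```bash
python3 - <<'E'
from mv import *
show();tq()
E
```

```text
t 10.85 p [523.35 231.95  65.46] yaw -1.5076 tilt [0.0003 0.0001] F [-1.36 -0.33  4.36] g 0.748 q [ 0.29  0.09  1.87 -0.    1.19  0.22]
in S [-240.2    0.6] in T [-2.5 -1.2]
tool F [-0.25 -1.38 -4.36] M [ 0.277 -0.127  0.046] cop y mm -63.4 x -29.1
```

>>> play_rows(commands=[{"dx": 0,"dy": 0,"dz": 0.05,"rx": 0,"ry": 0,"rz": 0,"claw": 0.25},{"dx": 0,"dy": 0,"dz": 0.05,"rx": 0,"ry": 0,"rz": 0,"claw": 0.25}])

```text
time: 11.05
tool_pos: [0.5236, 0.2321, 0.0655]
tool_rot: [0.0, 0.684, 0.729, 0.0]
contact_force: [-0.6, -0.1, 4.4]
gripper_width: 0.753
```

```bash
cat >> mv.py <<'E'
def avg(n=6):
    A=[]
    for i in range(n):
        s,p,R=st();A.append(np.r_[R.T@np.array(s['contact_force']),R.T@np.array(s['ft_torque'])]);
        if i<n-1: grab_frame('top')
    A=np.array(A);m=A.mean(0);print('tool F',m[:3].round(2),'M',m[3:].round(3),'sd',A.std(0).round(2));return m
E
python3 - <<'E'
from mv import *
show();avg()
E
```

```text
t 11.05 p [523.63 232.08  65.48] yaw -1.5076 tilt [0.0008 0.0003] F [-0.56 -0.12  4.41] g 0.753 q [0.29 0.09 1.87 0.   1.18 0.22]
in S [-240.3    0.9] in T [-2.6 -0.9]
tool F [-0.26 -1.22 -4.73] M [ 0.379 -0.025 -0.009] sd [0.46 0.44 0.48 0.04 0.02 0.02]
```

>>> play_rows(commands=[{"dx": 0,"dy": -0.03,"dz": 0.05,"rx": 0.003,"ry": 0,"rz": 0,"claw": 0.25},{"dx": 0,"dy": -0.03,"dz": 0.05,"rx": 0.005,"ry": 0,"rz": 0,"claw": 0.25},{"dx": 0,"dy": -0.03,"dz": 0.05,"rx": 0.005,"ry": 0,"rz": 0,"claw": 0.25}])

```text
time: 11.6
tool_pos: [0.5239, 0.2321, 0.0655]
tool_rot: [-0.001, 0.684, 0.729, -0.001]
contact_force: [-1.1, -0.6, 6.3]
gripper_width: 0.75
```

```bash
python3 - <<'E'
from mv import *
show();avg()
E
```

```text
t 11.6 p [523.92 232.14  65.5 ] yaw -1.5075 tilt [-0.0027  0.0002] F [-1.14 -0.57  6.35] g 0.75 q [0.29 0.09 1.86 0.   1.19 0.22]
in S [-240.4    1.2] in T [-2.7 -0.6]
tool F [-0.59 -1.04 -5.2 ] M [ 0.029 -0.072  0.037] sd [0.45 0.42 0.61 0.02 0.03 0.03]
```

>>> play_rows(commands=[{"dx": 0,"dy": -0.03,"dz": 0.06,"rx": -0.002,"ry": 0,"rz": 0,"claw": 0.25},{"dx": 0,"dy": -0.03,"dz": 0.06,"rx": -0.002,"ry": 0,"rz": 0,"claw": 0.25}])

```text
time: 12.05
tool_pos: [0.5241, 0.2322, 0.0654]
tool_rot: [0.0, 0.684, 0.729, 0.0]
contact_force: [0.6, 0.1, 5.6]
gripper_width: 0.749
```

```bash
python3 - <<'E'
from mv import *
show();avg()
E
```

```text
t 12.05 p [524.09 232.15  65.44] yaw -1.5075 tilt [0.0006 0.0004] F [0.57 0.08 5.56] g 0.749 q [0.29 0.09 1.86 0.   1.19 0.22]
in S [-240.4    1.3] in T [-2.7 -0.4]
tool F [-0.54 -0.48 -5.64] M [ 0.226 -0.063  0.001] sd [0.4  0.62 0.36 0.02 0.03 0.02]
```

>>> play_rows(commands=[{"dx": 0,"dy": -0.01,"dz": 0.06,"rx": 0.002,"ry": 0,"rz": 0,"claw": 0.25},{"dx": 0,"dy": -0.01,"dz": 0.06,"rx": 0.002,"ry": 0,"rz": 0.01,"claw": 0.25},{"dx": 0,"dy": -0.01,"dz": 0.06,"rx": 0.002,"ry": 0,"rz": 0.025,"claw": 0.25},{"dx": 0,"dy": -0.01,"dz": 0.06,"rx": 0.002,"ry": 0,"rz": 0.04,"claw": 0.25},{"dx": 0,"dy": -0.01,"dz": 0.06,"rx": 0.002,"ry": 0,"rz": 0.055,"claw": 0.25}])

```text
time: 12.8
tool_pos: [0.5248, 0.2323, 0.0655]
tool_rot: [-0.0, 0.704, 0.71, 0.0]
contact_force: [1.0, -1.2, 5.1]
gripper_width: 0.749
```

```bash
python3 - <<'E'
from mv import *
show();avg(3)
im=grab_frame('top');cv2.imwrite('pics/t5.png',im);crop(im,120,165,220,240,8,'pics/t5c.png')
E
```

```text
t 12.8 p [524.8  232.32  65.46] yaw -1.5634 tilt [0.0005 0.0008] F [ 0.99 -1.21  5.13] g 0.749 q [0.29 0.09 1.86 0.   1.19 0.28]
in S [-240.7    2. ] in T [-3.   0.2]
tool F [-0.29  0.79 -5.19] M [-0.055 -0.041 -0.007] sd [0.83 0.14 0.23 0.03 0.02 0.07]
```

View pics/t5c.png

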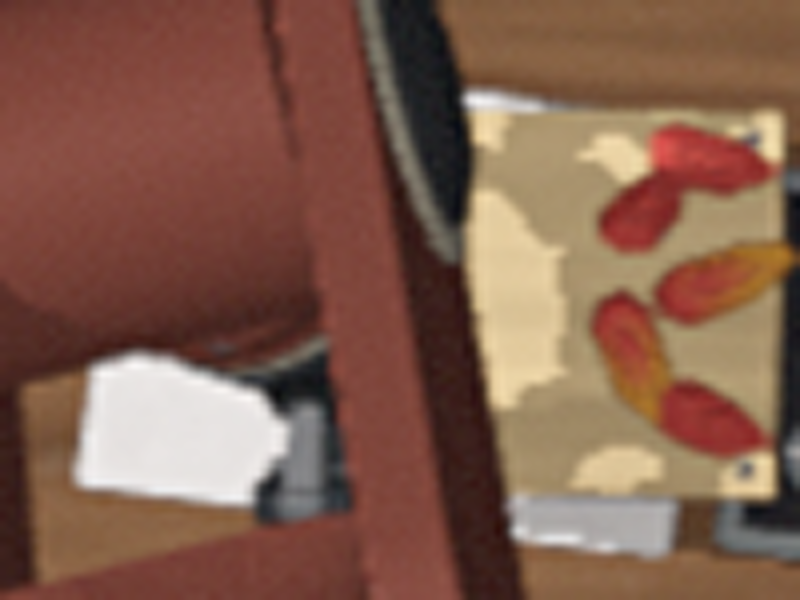

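>>> play_rows(commands=[{"dx": 0,"dy": -0.03,"dz": 0.06,"rx": 0.0015,"ry": 0,"rz": 0.012,"claw": 0.25},{"dx": 0,"dy": -0.05,"dz": 0.06,"rx": 0.0015,"ry": 0,"rz": 0.024,"claw": 0.25},{"dx": 0,"dy": -0.05,"dz": 0.06,"rx": 0.0015,"ry": 0,"rz": 0.036,"claw": 0.25},{"dx": 0,"dy": -0.05,"dz": 0.06,"rx": 0.0015,"ry": 0,"rz": 0.048,"claw": 0.25},{"dx": 0,"dy": -0.05,"dz": 0.06,"rx": 0.0015,"ry": 0,"rz": 0.06,"claw": 0.25}])

```text
time: 13.45
tool_pos: [0.525, 0.2325, 0.0654]
tool_rot: [-0.0, 0.726, 0.688, 0.001]
contact_force: [1.4, 0.2, 5.0]
gripper_width: 0.748
```

```bash
python3 - <<'E'
from mv import *
show();avg(3)
im=grab_frame('top');cv2.imwrite('pics/t6.png',im);crop(im,120,165,220,240,8,'pics/t6c.png')
E
```

```text
t 13.45 p [525.03 232.47  65.44] yaw -1.624 tilt [0.0007 0.0014] F [1.36 0.16 5.03] g 0.748 q [0.29 0.09 1.86 0.   1.19 0.34]
in S [-240.8    2.2] in T [-3.1  0.5]
tool F [ 0.24  0.84 -5.11] M [-0.039 -0.021 -0.005] sd [0.54 0.36 0.07 0.03 0.03 0.05]
```

View pics/t6c.png

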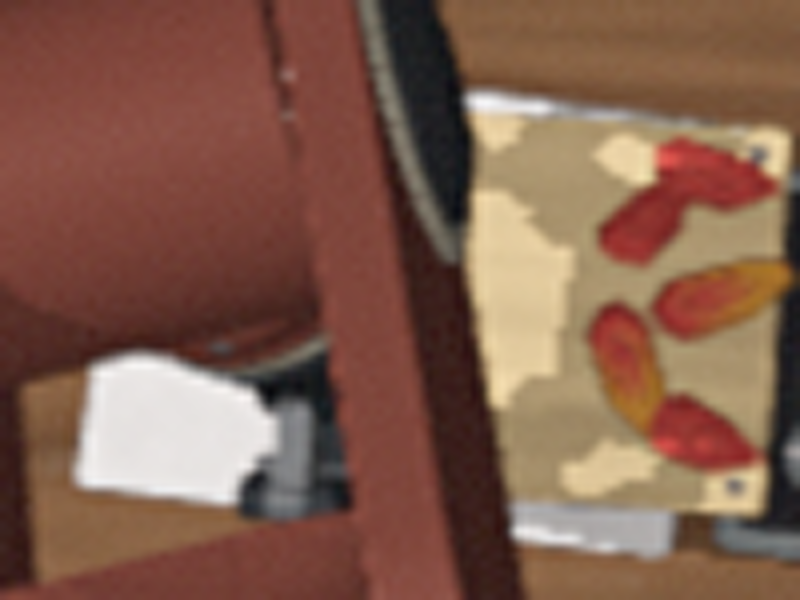

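>>> play_rows(commands=[{"dx": 0,"dy": -0.03,"dz": 0.06,"rx": 0.0018,"ry": 0,"rz": 0.015,"claw": 0.25},{"dx": 0,"dy": -0.06,"dz": 0.06,"rx": 0.0018,"ry": 0,"rz": 0.03,"claw": 0.25},{"dx": 0,"dy": -0.06,"dz": 0.06,"rx": 0.0018,"ry": 0,"rz": 0.045,"claw": 0.25},{"dx": 0,"dy": -0.06,"dz": 0.06,"rx": 0.0018,"ry": 0,"rz": 0.06,"claw": 0.25},{"dx": 0,"dy": -0.06,"dz": 0.06,"rx": 0.0018,"ry": 0,"rz": 0.07,"claw": 0.25}])

```text
time: 14.1
tool_pos: [0.5252, 0.2327, 0.0654]
tool_rot: [-0.001, 0.75, 0.662, 0.001]
contact_force: [1.3, -0.4, 5.7]
gripper_width: 0.749
```

```bash
python3 - <<'E'
from mv import *
show();avg(3)
im=grab_frame('top');cv2.imwrite('pics/t7.png',im);crop(im,120,165,220,240,8,'pics/t7c.png')
E
```

```text
t 14.1 p [525.17 232.71  65.44] yaw -1.6946 tilt [0.0007 0.002 ] F [ 1.28 -0.42  5.65] g 0.749 q [0.29 0.09 1.86 0.   1.18 0.41]
in S [-241.1    2.4] in T [-3.4  0.6]
tool F [ 0.38  0.9  -5.41] M [-0.038  0.018 -0.027] sd [0.64 0.44 0.26 0.03 0.01 0.08]
```

View pics/t7c.png

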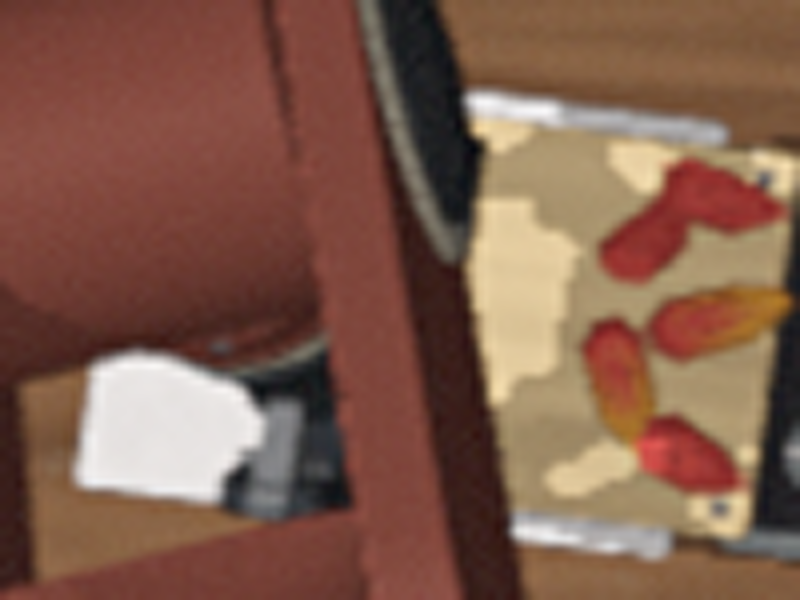

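```bash
python3 - <<'E'
from mv import *
from fit import c2p
w=unproj('top',c2p([(796,153),(750,538)],120,165,8),.07);d=w[0]-w[1];print('yaw',np.arctan2(d[1],d[0])-np.pi/2,np.hypot(*d[:2]))
for p in list(w)+[w.mean(0)]: print(p,(loc(S,p)*1000).round(1),(loc(T,p)*1000).round(1))
im=cv2.imread('pics/t7.png');crop(im,180,165,280,240,8,'pics/t7d.png')
E
```

```text
yaw -1.6481572980938854 0.11202688798516161
[0.57031714 0.11719764 0.07      ] [-129.8   57.2] [107.8  55.6]
[0.45862531 0.12585551 0.07      ] [-129.   -54.8] [108.9 -56.4]
[0.51447123 0.12152657 0.07      ] [-129.4    1.2] [108.3  -0.4]
```

View pics/t7d.png

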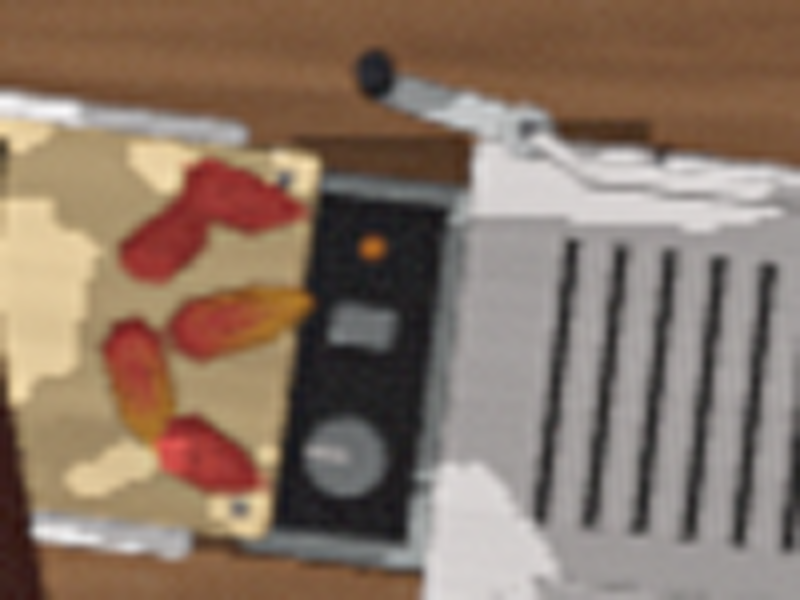

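>>> play_rows(commands=[{"dx": 0,"dy": 0,"dz": 0.06,"rx": 0.0025,"ry": 0,"rz": 0,"claw": 0.25},{"dx": -0.4,"dy": 0.01,"dz": 0.06,"rx": 0.0025,"ry": 0,"rz": 0,"claw": 0.25},{"dx": -0.8,"dy": 0.02,"dz": 0.06,"rx": 0.0025,"ry": 0,"rz": 0,"claw": 0.25},{"dx": -1.2,"dy": 0.03,"dz": 0.06,"rx": 0.0025,"ry": 0,"rz": 0,"claw": 0.25},{"dx": -1.6,"dy": 0.04,"dz": 0.06,"rx": 0.0025,"ry": 0,"rz": 0,"claw": 0.25}])

```text
time: 14.75
tool_pos: [0.5243, 0.2172, 0.0655]
tool_rot: [-0.001, 0.75, 0.662, 0.001]
contact_force: [0.2, 2.1, 4.7]
gripper_width: 0.752
```

```bash
python3 - <<'E'
from mv import *
show();avg(3)
im=grab_frame('top');cv2.imwrite('pics/t8.png',im);crop(im,170,165,270,240,8,'pics/t8c.png')
E
```

```text
t 14.75 p [524.3  217.22  65.47] yaw -1.695 tilt [0.0002 0.0039] F [0.22 2.06 4.65] g 0.752 q [0.26 0.08 1.88 0.   1.18 0.38]
in S [-225.6    2.8] in T [12.1  1.1]
tool F [ 0.7  -0.37 -5.86] M [-0.078  0.105 -0.006] sd [0.99 0.25 0.94 0.02 0.18 0.02]
```

View pics/t8c.png

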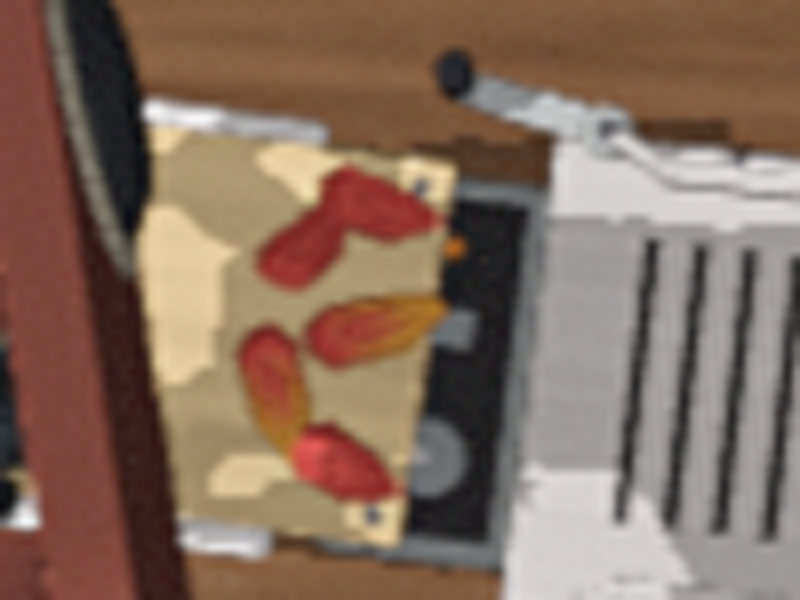

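>>> play_rows(commands=[{"dx": -0.3,"dy": 0,"dz": 0.065,"rx": 0,"ry": -0.001,"rz": 0,"claw": 0.25},{"dx": -0.7,"dy": 0.01,"dz": 0.065,"rx": 0,"ry": -0.002,"rz": 0,"claw": 0.25},{"dx": -1.1,"dy": 0.02,"dz": 0.065,"rx": 0,"ry": -0.003,"rz": 0,"claw": 0.25},{"dx": -1.5,"dy": 0.03,"dz": 0.065,"rx": 0,"ry": -0.003,"rz": 0,"claw": 0.25},{"dx": -1.9,"dy": 0.04,"dz": 0.065,"rx": 0,"ry": -0.003,"rz": 0,"claw": 0.25}])

```text
time: 15.4
tool_pos: [0.5229, 0.1983, 0.0655]
tool_rot: [-0.0, 0.75, 0.662, 0.001]
contact_force: [0.9, 2.3, 6.4]
gripper_width: 0.749
```

```bash
python3 - <<'E'
from mv import *
show();avg(3)
im=grab_frame('top');cv2.imwrite('pics/t9.png',im);crop(im,170,165,270,240,8,'pics/t9c.png')
E
```

```text
t 15.4 p [522.86 198.26  65.46] yaw -1.6958 tilt [0.001  0.0013] F [0.87 2.27 6.39] g 0.749 q [0.23 0.06 1.9  0.   1.18 0.35]
in S [-206.6    3. ] in T [31.1  1.3]
tool F [ 0.71 -0.29 -6.25] M [0.182 0.076 0.028] sd [1.2  0.63 0.33 0.02 0.15 0.01]
```

View pics/t9c.png

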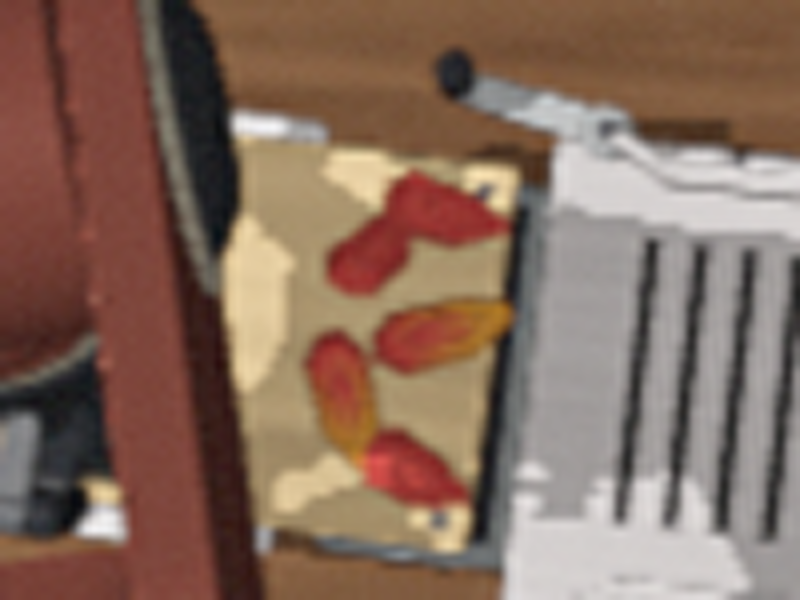

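```bash
cat >> mv.py <<'E'
def nose(px,x0,y0,k,z=.07):
    from fit import c2p
    w=unproj('top',c2p(px,x0,y0,k),z);d=w[0]-w[1];print('yaw',(np.arctan2(d[1],d[0])-np.pi/2).round(4),'nose S',(loc(S,w.mean(0))*1000).round(1),'w',np.hypot(*d[:2]).round(4))
E
python3 - <<'E'
from mv import *
nose([(519,168),(468,548)],170,165,8); nose([(455,163),(403,545)],170,165,8)
E
```

```text
yaw -1.6674 nose S [-94.5   1.6] w 0.1108
yaw -1.6667 nose S [-113.1    0.6] w 0.1114
```

>>> play_rows(commands=[{"dx": -0.3,"dy": 0,"dz": 0.07,"rx": 0.001,"ry": -0.001,"rz": 0,"claw": 0.25},{"dx": -0.7,"dy": 0,"dz": 0.07,"rx": 0.0013,"ry": -0.001,"rz": 0,"claw": 0.25},{"dx": -1.1,"dy": 0,"dz": 0.07,"rx": 0.0013,"ry": -0.001,"rz": 0,"claw": 0.25},{"dx": -1.5,"dy": 0,"dz": 0.07,"rx": 0.0013,"ry": -0.001,"rz": 0,"claw": 0.25},{"dx": -1.9,"dy": 0,"dz": 0.07,"rx": 0.0013,"ry": -0.001,"rz": 0,"claw": 0.25}])

```text
time: 16.05
tool_pos: [0.5211, 0.1793, 0.0655]
tool_rot: [0.0, 0.75, 0.661, 0.001]
contact_force: [-0.0, 1.6, 6.8]
gripper_width: 0.751
```

```bash
python3 - <<'E'
from mv import *
show();avg(3)
im=grab_frame('top');cv2.imwrite('pics/t10.png',im);crop(im,190,165,290,240,8,'pics/t10c.png')
E
```

```text
t 16.05 p [521.11 179.3   65.52] yaw -1.6966 tilt [0.001  0.0007] F [-0.02  1.65  6.82] g 0.751 q [0.2  0.04 1.92 0.   1.18 0.32]
in S [-187.5    2.9] in T [50.2  1.2]
tool F [ 0.75 -0.1  -6.2 ] M [ 0.178  0.112 -0.018] sd [0.68 0.2  0.45 0.04 0.13 0.02]
```

View pics/t10c.png

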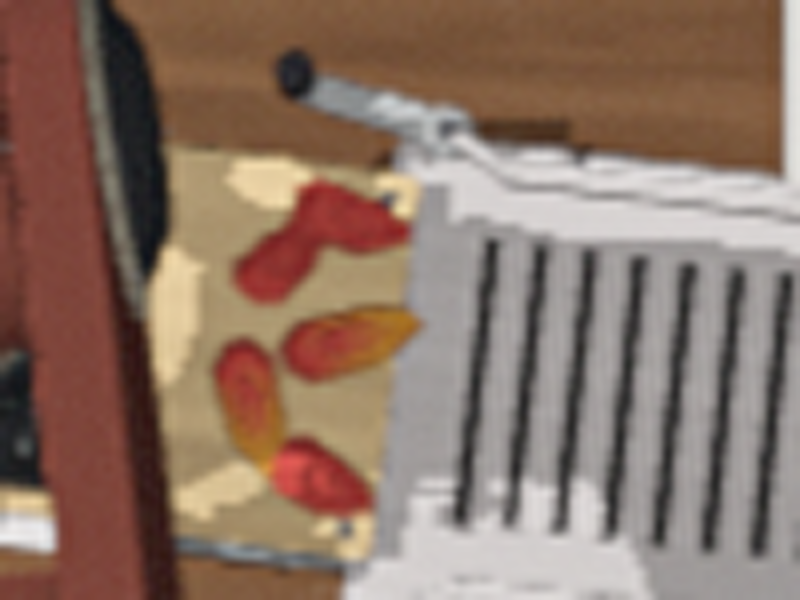

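```bash
python3 - <<'E'
from mv import *
nose([(418,178),(372,558)],190,165,8)
E
```

```text
yaw -1.6569 nose S [-76.5   0.8] w 0.1106
```

>>> play_rows(commands=[{"dx": -0.3,"dy": 0,"dz": 0.065,"rx": 0.0015,"ry": 0,"rz": 0,"claw": 0.25},{"dx": -0.6,"dy": 0,"dz": 0.065,"rx": 0.002,"ry": 0,"rz": 0,"claw": 0.25},{"dx": -0.9,"dy": 0,"dz": 0.065,"rx": 0.002,"ry": 0,"rz": 0,"claw": 0.25},{"dx": -1.2,"dy": 0,"dz": 0.065,"rx": 0.002,"ry": 0,"rz": 0,"claw": 0.25}])

```text
time: 16.6
tool_pos: [0.5206, 0.1674, 0.066]
tool_rot: [-0.0, 0.75, 0.661, 0.001]
contact_force: [1.2, 1.4, 7.7]
gripper_width: 0.746
```

```bash
python3 - <<'E'
from mv import *
show();avg(3)
im=grab_frame('top');cv2.imwrite('pics/t11.png',im);crop(im,190,165,290,240,8,'pics/t11c.png')
im=grab_frame('scene');cv2.imwrite('pics/s11.png',im);crop(im,180,165,330,280,5,'pics/s11c.png')
E
```

```text
t 16.6 p [520.56 167.44  65.98] yaw -1.6973 tilt [0.0011 0.0014] F [1.17 1.44 7.69] g 0.746 q [0.17 0.03 1.93 0.   1.18 0.3 ]
in S [-175.7    3.3] in T [62.1  1.7]
tool F [ 1.23  0.68 -7.93] M [ 0.184  0.19  -0.013] sd [0.44 0.28 0.4  0.01 0.1  0.04]
```

View pics/t11c.png

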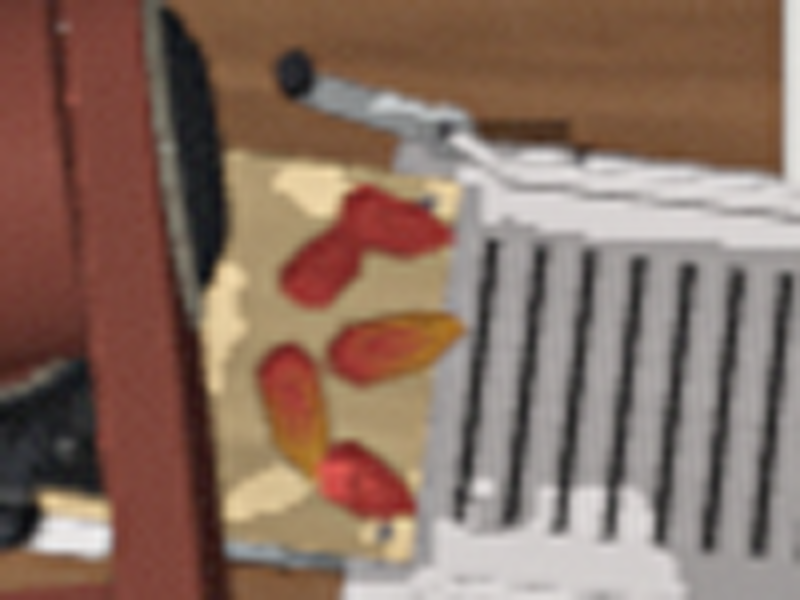

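View pics/s11c.png

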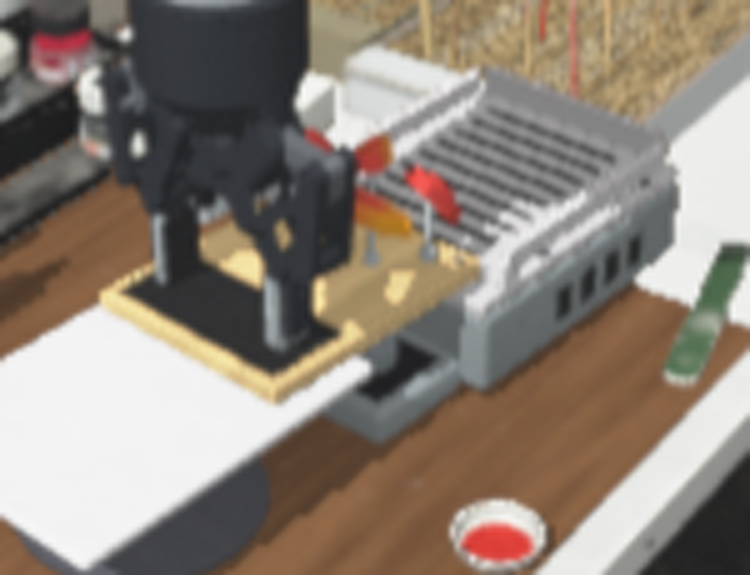

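```bash
python3 - <<'E'
from mv import *
nose([(465,183),(415,562)],190,165,8,.068)
E
```

```text
yaw -1.6694 nose S [-63.5   1.2] w 0.1108
```

>>> play_rows(commands=[{"dx": -0.1,"dy": 0,"dz": 0.04,"rx": 0.003,"ry": 0,"rz": 0,"claw": 0.25},{"dx": -0.5,"dy": 0,"dz": 0.04,"rx": 0.003,"ry": 0,"rz": -0.003,"claw": 0.25},{"dx": -0.9,"dy": -0.01,"dz": 0.04,"rx": 0.003,"ry": 0,"rz": -0.006,"claw": 0.25},{"dx": -1.2,"dy": -0.02,"dz": 0.04,"rx": 0.003,"ry": 0,"rz": -0.01,"claw": 0.25},{"dx": -1.5,"dy": -0.03,"dz": 0.04,"rx": 0.003,"ry": 0,"rz": -0.014,"claw": 0.25}])

```text
time: 17.3
tool_pos: [0.5184, 0.1519, 0.0656]
tool_rot: [-0.001, 0.746, 0.666, -0.0]
contact_force: [0.1, 1.7, 4.7]
gripper_width: 0.744
```

```bash
python3 - <<'E'
from mv import *
show();avg(3)
im=grab_frame('top');cv2.imwrite('pics/t12.png',im);crop(im,190,165,290,240,8,'pics/t12c.png')
E
```

```text
t 17.3 p [518.4  151.87  65.63] yaw -1.6833 tilt [-0.0016  0.0009] F [0.14 1.68 4.71] g 0.744 q [0.15 0.02 1.94 0.   1.18 0.26]
in S [-160.     2.5] in T [77.7  0.9]
tool F [ 0.6   0.17 -5.15] M [-0.105  0.114 -0.006] sd [0.78 0.17 0.38 0.03 0.11 0.02]
```

View pics/t12c.png

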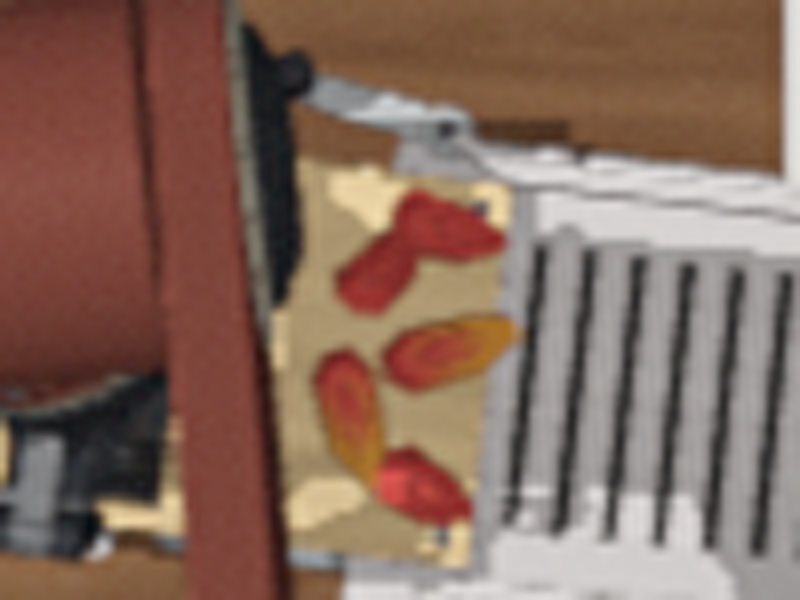

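>>> play_rows(commands=[{"dx": 0,"dy": 0,"dz": -0.1,"rx": 0,"ry": 0,"rz": 0,"claw": 0.25},{"dx": 0,"dy": 0,"dz": -0.5,"rx": 0,"ry": 0,"rz": 0,"claw": 0.25},{"dx": 0,"dy": 0,"dz": -2,"rx": 0,"ry": 0,"rz": 0,"claw": 0.25},{"dx": 2,"dy": -0.2,"dz": -3,"rx": 0,"ry": 0,"rz": -0.027,"claw": 0.25},{"dx": 5,"dy": -0.4,"dz": -3,"rx": 0,"ry": 0,"rz": -0.027,"claw": 0.25}])

```text
time: 17.95
tool_pos: [0.5214, 0.2014, 0.0982]
tool_rot: [0.0, 0.737, 0.675, 0.001]
contact_force: [-0.1, 1.2, -0.6]
gripper_width: 0.747
```

>>> play_rows(commands=[{"dx": 3,"dy": 0,"dz": -2,"rx": 0,"ry": 0,"rz": 0,"claw": 0.25},{"dx": 6,"dy": 0,"dz": -2,"rx": 0,"ry": 0,"rz": 0,"claw": 0.25},{"dx": 9,"dy": 0,"dz": -2,"rx": 0,"ry": 0,"rz": 0,"claw": 0.25},{"dx": 9,"dy": 0,"dz": -2,"rx": 0,"ry": 0,"rz": 0,"claw": 0.25}])

```text
time: 18.35
tool_pos: [0.5293, 0.2939, 0.1195]
tool_rot: [0.0, 0.736, 0.677, 0.001]
contact_force: [-0.4, -0.7, 0.3]
gripper_width: 0.752
```

```bash
python3 - <<'E'
from mv import *
show()
im=grab_frame('top');cv2.imwrite('pics/t13.png',im);crop(im,150,165,250,240,8,'pics/t13c.png')
im=grab_frame('scene');cv2.imwrite('pics/s13.png',im);crop(im,180,165,330,280,5,'pics/s13c.png')
E
```

```text
t 18.35 p [529.31 293.89 119.5 ] yaw -1.6549 tilt [0.0025 0.0013] F [-0.39 -0.67  0.34] g 0.752 q [0.38 0.1  1.76 0.   1.28 0.47]
in S [-302.4    1.3] in T [-64.7  -0.6]
```

View pics/t13c.png

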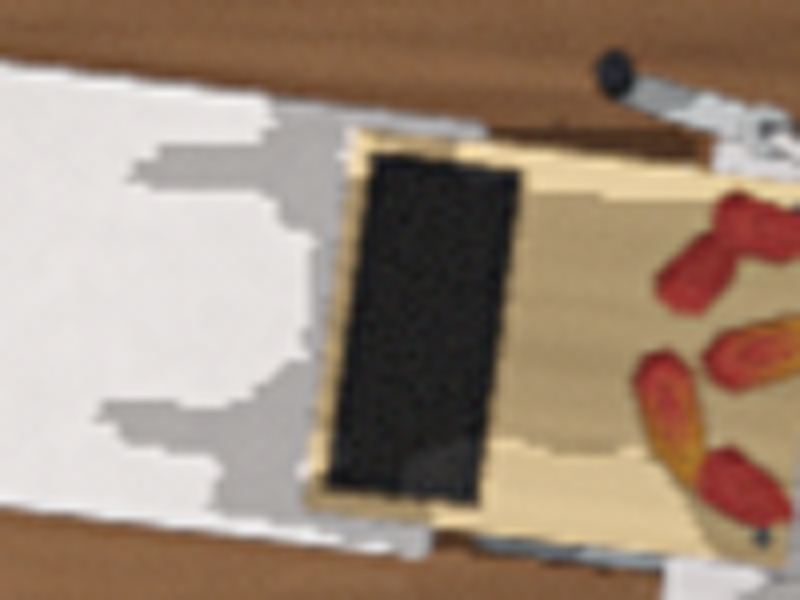

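View pics/s13c.png

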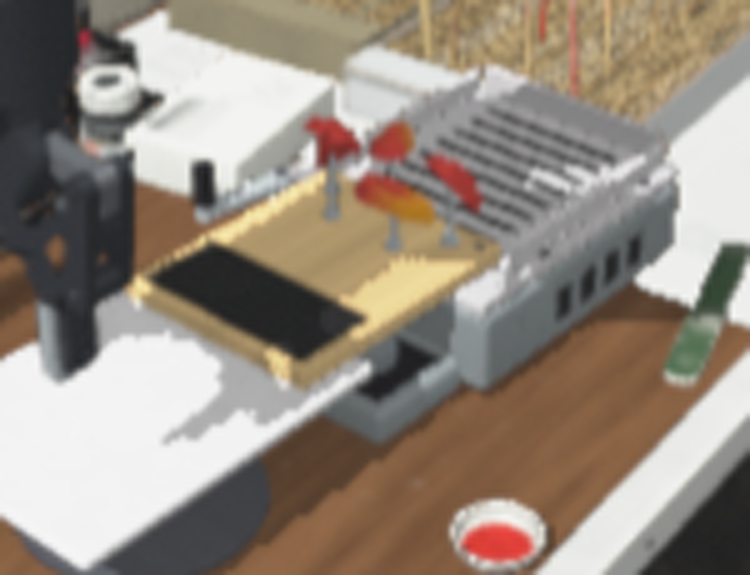

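```bash
python3 - <<'E'
from mv import *
nose([(360,130),(312,505)],150,165,8,.07)
nose([(370,155),(328,490)],150,165,8,.0715)
need(W(S,-.212,.001,.08),S[2])
E
```

```text
yaw -1.6487 nose S [-186.7    2.6] w 0.1092
yaw -1.6467 nose S [-182.6    1.4] w 0.0973
d cm [-8.773 -0.014  3.865] r [ 0.0012  0.0004 -0.0009]
```

>>> play_rows(commands=[{"dx": -3,"dy": 0,"dz": 1,"rx": 0,"ry": 0,"rz": 0,"claw": 0.25},{"dx": -6,"dy": 0,"dz": 2.5,"rx": 0,"ry": 0,"rz": 0,"claw": 0.25},{"dx": -8,"dy": 0,"dz": 4,"rx": 0,"ry": 0,"rz": 0,"claw": 0.25},{"dx": -8,"dy": 0,"dz": 5,"rx": 0,"ry": 0,"rz": 0,"claw": 0.25},{"dx": -8,"dy": 0,"dz": 5.3,"rx": 0,"ry": 0,"rz": 0,"claw": 0.25}])

```text
time: 18.95
tool_pos: [0.5212, 0.2105, 0.0644]
tool_rot: [-0.0, 0.738, 0.675, -0.001]
contact_force: [0.3, -0.1, -0.2]
gripper_width: 0.752
```

```bash
python3 - <<'E'
from mv import *
show();need(W(S,-.210,.001,.058),S[2])
E
```

```text
t 18.95 p [521.21 210.47  64.36] yaw -1.6589 tilt [-0.0012 -0.0009] F [ 0.26 -0.11 -0.16] g 0.752 q [ 0.25  0.07  1.89 -0.    1.18  0.34]
in S [-218.6    0.3] in T [19.1 -1.4]
d cm [-0.858  0.072  0.637] r [-0.0011  0.001  -0.0029]
```

>>> play_rows(commands=[{"dx": 0,"dy": 0.05,"dz": 0.2,"rx": 0,"ry": 0,"rz": -0.003,"claw": 0.25},{"dx": 0,"dy": 0.1,"dz": 0.4,"rx": -0.001,"ry": 0.001,"rz": -0.003,"claw": 0.25},{"dx": -0.2,"dy": 0.1,"dz": 0.6,"rx": -0.001,"ry": 0.001,"rz": -0.003,"claw": 0.25},{"dx": -0.4,"dy": 0.1,"dz": 0.64,"rx": -0.001,"ry": 0.001,"rz": -0.003,"claw": 0.25},{"dx": -0.5,"dy": 0.1,"dz": 0.64,"rx": -0.001,"ry": 0.001,"rz": -0.003,"claw": 0.25}])

```text
time: 19.45
tool_pos: [0.5219, 0.2055, 0.0581]
tool_rot: [0.0, 0.736, 0.676, 0.0]
contact_force: [-0.6, -0.4, -0.3]
gripper_width: 0.751
```

>>> play_rows(commands=[{"dx": -0.2,"dy": 0,"dz": 0,"rx": 0,"ry": 0,"rz": 0,"claw": 0.25},{"dx": -0.4,"dy": 0,"dz": 0,"rx": 0,"ry": 0,"rz": 0,"claw": 0.25},{"dx": -0.6,"dy": 0,"dz": 0,"rx": 0,"ry": 0,"rz": 0,"claw": 0.25},{"dx": -0.8,"dy": 0,"dz": 0,"rx": 0,"ry": 0,"rz": 0,"claw": 0.25},{"dx": -1,"dy": 0,"dz": 0,"rx": 0,"ry": 0,"rz": 0,"claw": 0.25}])

```text
time: 19.95
tool_pos: [0.521, 0.1953, 0.0581]
tool_rot: [0.0, 0.736, 0.676, 0.0]
contact_force: [-0.8, -0.4, -0.6]
gripper_width: 0.749
```

```bash
python3 - <<'E'
from mv import *
show();avg(3)
im=grab_frame('top');cv2.imwrite('pics/t14.png',im);crop(im,190,165,290,240,8,'pics/t14c.png')
im=grab_frame('scene');cv2.imwrite('pics/s14.png',im);crop(im,180,165,330,280,5,'pics/s14c.png')
E
```

```text
t 19.95 p [520.99 195.3   58.14] yaw -1.6557 tilt [0.0002 0.    ] F [-0.75 -0.36 -0.64] g 0.749 q [ 0.22  0.06  1.91 -0.    1.17  0.31]
in S [-203.5    1.4] in T [34.3 -0.3]
tool F [-0.27 -0.23 -0.06] M [-0.026 -0.021 -0.014] sd [0.14 0.62 0.92 0.02 0.03 0.03]
```

View pics/t14c.png

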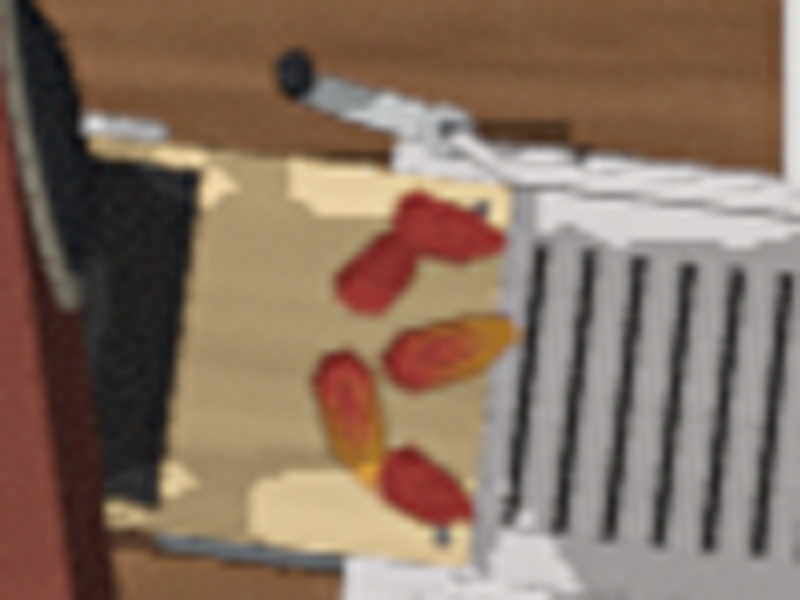

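View pics/s14c.png

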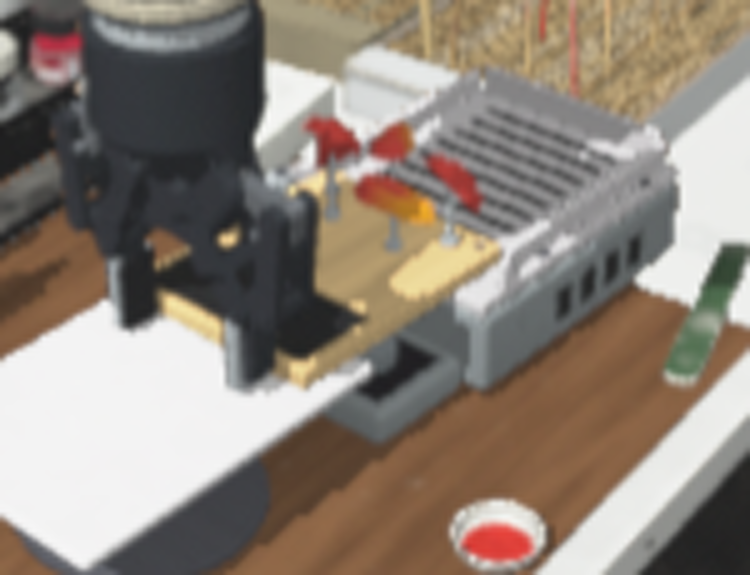

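>>> play_rows(commands=[{"dx": -0.3,"dy": 0,"dz": 0,"rx": 0,"ry": 0,"rz": 0,"claw": 0.25},{"dx": -0.6,"dy": 0,"dz": 0,"rx": 0,"ry": 0,"rz": 0,"claw": 0.25},{"dx": -0.9,"dy": 0,"dz": 0,"rx": 0,"ry": 0,"rz": 0,"claw": 0.25},{"dx": -1.2,"dy": 0,"dz": 0,"rx": 0,"ry": 0,"rz": 0,"claw": 0.25},{"dx": -1.5,"dy": 0,"dz": 0,"rx": 0,"ry": 0,"rz": 0,"claw": 0.25}])

```text
time: 20.65
tool_pos: [0.5197, 0.1802, 0.0581]
tool_rot: [-0.0, 0.737, 0.676, 0.0]
contact_force: [0.3, 0.7, -0.2]
gripper_width: 0.754
```

```bash
python3 - <<'E'
from mv import *
show();avg(3)
im=grab_frame('top');cv2.imwrite('pics/t15.png',im);crop(im,190,165,290,240,8,'pics/t15c.png')
E
```

```text
t 20.65 p [519.7  180.24  58.11] yaw -1.6559 tilt [0.0001 0.0002] F [ 0.32  0.71 -0.18] g 0.754 q [0.2  0.05 1.92 0.   1.17 0.28]
in S [-188.3    1.4] in T [49.4 -0.3]
tool F [-0.29 -0.1  -0.  ] M [-0.01   0.046  0.005] sd [0.77 0.31 0.18 0.01 0.06 0.01]
```

View pics/t15c.png

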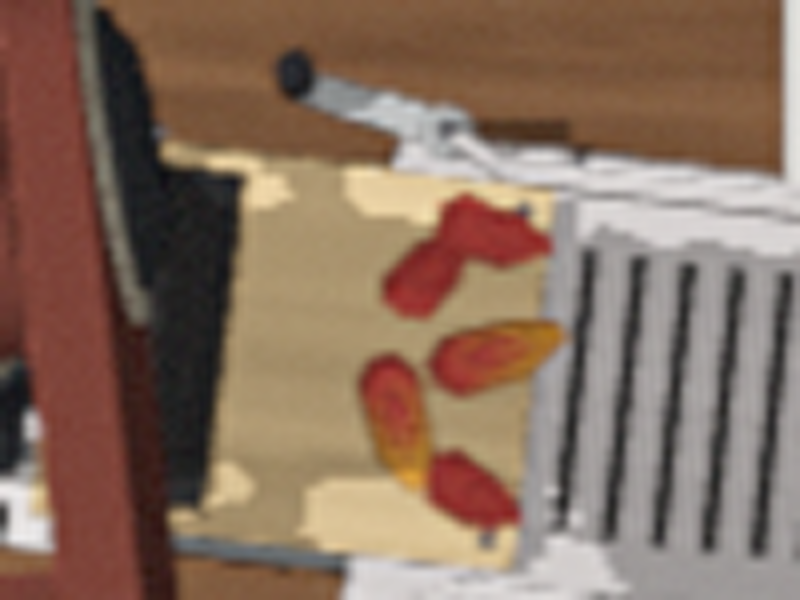

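>>> play_rows(commands=[{"dx": -0.5,"dy": 0,"dz": 0,"rx": 0,"ry": 0,"rz": 0,"claw": 0.25},{"dx": -1,"dy": 0,"dz": 0,"rx": 0,"ry": 0,"rz": 0,"claw": 0.25},{"dx": -1.5,"dy": 0,"dz": 0,"rx": 0,"ry": 0,"rz": 0,"claw": 0.25},{"dx": -1.8,"dy": 0,"dz": 0,"rx": 0,"ry": 0,"rz": 0,"claw": 0.25},{"dx": -2.1,"dy": 0,"dz": 0,"rx": 0,"ry": 0,"rz": 0,"claw": 0.25}])

```text
time: 21.3
tool_pos: [0.5179, 0.1589, 0.0582]
tool_rot: [0.0, 0.737, 0.676, 0.0]
contact_force: [0.2, 0.4, 0.5]
gripper_width: 0.751
```

>>> play_rows(commands=[{"dx": -0.2,"dy": 0,"dz": 0,"rx": 0,"ry": 0,"rz": 0,"claw": 0.25},{"dx": -0.4,"dy": 0,"dz": 0,"rx": 0,"ry": 0,"rz": 0,"claw": 0.25},{"dx": -0.6,"dy": 0,"dz": 0,"rx": 0,"ry": 0,"rz": 0,"claw": 0.25},{"dx": -0.8,"dy": 0,"dz": 0,"rx": 0,"ry": 0,"rz": 0,"claw": 0.25},{"dx": -1,"dy": 0,"dz": 0,"rx": 0,"ry": 0,"rz": 0,"claw": 0.25}])

```text
time: 21.8
tool_pos: [0.5171, 0.1488, 0.0582]
tool_rot: [0.0, 0.737, 0.676, 0.0]
contact_force: [-0.0, 0.7, 0.1]
gripper_width: 0.751
```

```bash
python3 - <<'E'
from mv import *
show();avg(3)
im=grab_frame('top');cv2.imwrite('pics/t16.png',im);crop(im,205,165,305,240,8,'pics/t16c.png')
im=grab_frame('scene');cv2.imwrite('pics/s16.png',im);crop(im,180,165,330,280,5,'pics/s16c.png')
E
```

```text
t 21.8 p [517.09 148.82  58.18] yaw -1.6564 tilt [ 0.0002 -0.0001] F [-0.02  0.74  0.06] g 0.751 q [ 0.14  0.02  1.95 -0.    1.17  0.23]
in S [-156.8    1.4] in T [80.9 -0.2]
tool F [ 0.58 -0.21  0.18] M [ 0.004  0.067 -0.014] sd [0.12 0.24 0.18 0.02 0.07 0.04]
```

View pics/t16c.png

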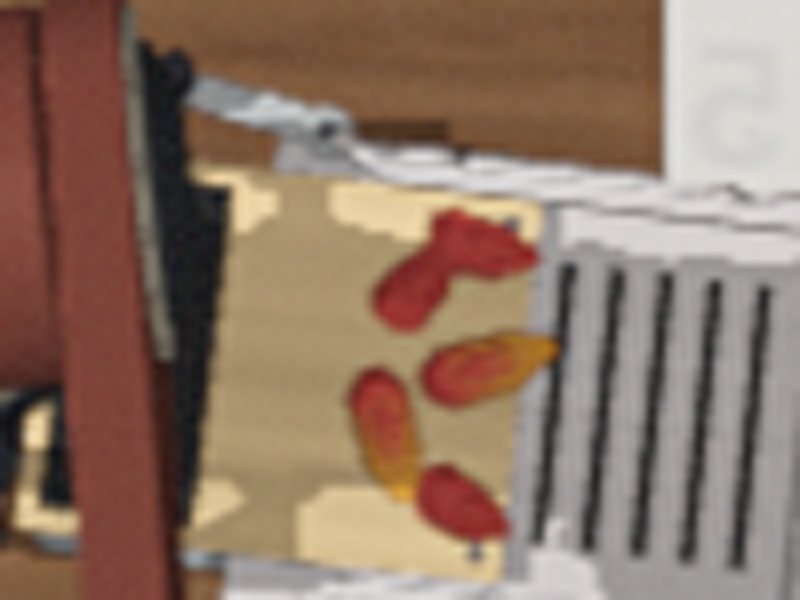

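View pics/s16c.png

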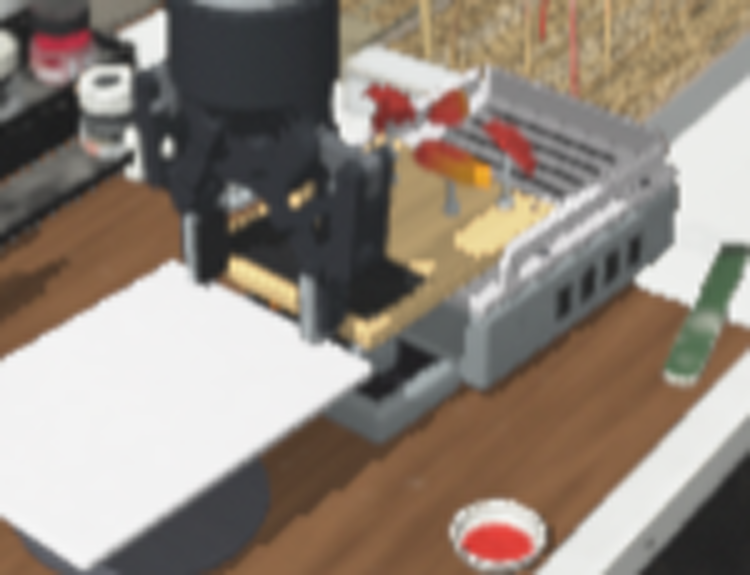

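>>> play_rows(commands=[{"dx": -0.4,"dy": 0,"dz": 0,"rx": 0,"ry": 0,"rz": 0,"claw": 0.25},{"dx": -0.9,"dy": 0,"dz": 0,"rx": 0,"ry": 0,"rz": 0,"claw": 0.25},{"dx": -1.4,"dy": 0,"dz": 0,"rx": 0,"ry": 0,"rz": 0,"claw": 0.25},{"dx": -1.9,"dy": 0,"dz": 0,"rx": 0,"ry": 0,"rz": 0,"claw": 0.25},{"dx": -2.4,"dy": 0,"dz": 0,"rx": 0,"ry": 0,"rz": 0,"claw": 0.25}])

```text
time: 22.5
tool_pos: [0.515, 0.1243, 0.0582]
tool_rot: [0.0, 0.737, 0.676, -0.0]
contact_force: [0.1, 1.3, 0.2]
gripper_width: 0.751
```

>>> play_rows(commands=[{"dx": -0.3,"dy": 0,"dz": 0.05,"rx": 0,"ry": 0,"rz": 0,"claw": 0.25},{"dx": -0.7,"dy": 0,"dz": 0.1,"rx": 0,"ry": 0,"rz": 0,"claw": 0.25},{"dx": -1.1,"dy": 0,"dz": 0.15,"rx": 0,"ry": 0,"rz": 0,"claw": 0.25},{"dx": -1.5,"dy": 0,"dz": 0.15,"rx": 0,"ry": 0,"rz": 0,"claw": 0.25},{"dx": -1.9,"dy": 0,"dz": 0.15,"rx": 0,"ry": 0,"rz": 0,"claw": 0.25}])

```text
time: 23.0
tool_pos: [0.5133, 0.1051, 0.0566]
tool_rot: [0.0, 0.737, 0.676, -0.0]
contact_force: [-0.1, 0.9, 0.6]
gripper_width: 0.751
```

```bash
python3 - <<'E'
from mv import *
show();avg(3)
im=grab_frame('top');cv2.imwrite('pics/t17.png',im);crop(im,225,165,325,260,8,'pics/t17c.png')
E
```

```text
t 23.0 p [513.26 105.06  56.6 ] yaw -1.6567 tilt [-0.     -0.0004] F [-0.06  0.9   0.55] g 0.751 q [ 0.06 -0.01  1.99 -0.    1.17  0.15]
in S [-112.9    1.4] in T [124.8  -0.2]
tool F [ 0.07  0.49 -0.21] M [ 0.016  0.046 -0.013] sd [0.6  0.6  0.54 0.04 0.06 0.02]
```

View pics/t17c.png

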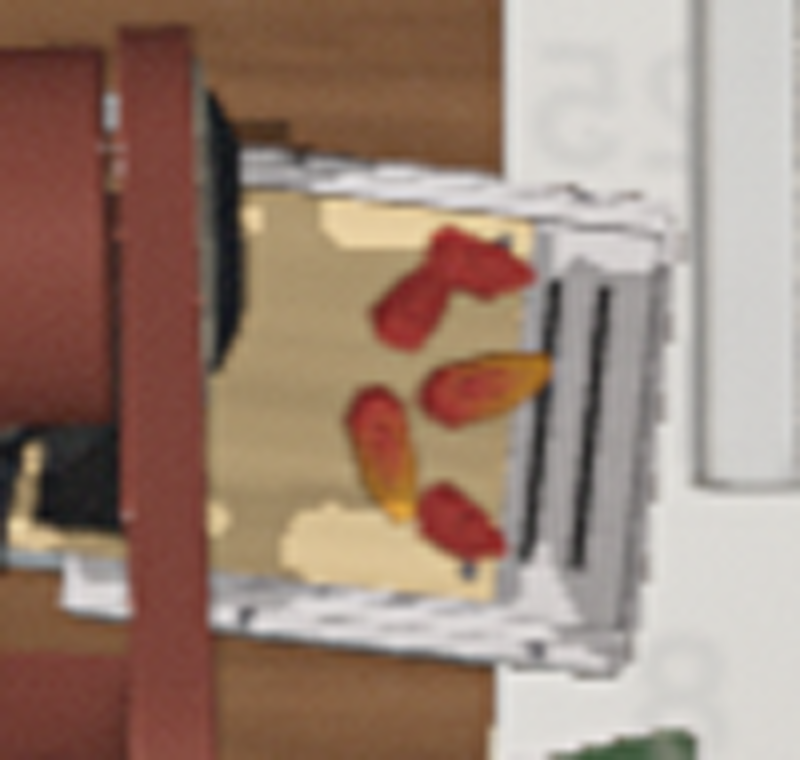

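>>> play_rows(commands=[{"dx": -0.6,"dy": 0,"dz": 0,"rx": 0,"ry": 0,"rz": 0,"claw": 0.25},{"dx": -1.2,"dy": 0,"dz": 0,"rx": 0,"ry": 0,"rz": 0,"claw": 0.25},{"dx": -1.8,"dy": 0,"dz": 0,"rx": 0,"ry": 0,"rz": 0,"claw": 0.25},{"dx": -2.3,"dy": 0,"dz": 0,"rx": 0,"ry": 0,"rz": 0,"claw": 0.25},{"dx": -2.7,"dy": 0,"dz": 0,"rx": 0,"ry": 0,"rz": 0,"claw": 0.25}])

```text
time: 23.65
tool_pos: [0.5109, 0.0776, 0.0566]
tool_rot: [0.0, 0.737, 0.676, -0.0]
contact_force: [-0.1, 1.3, -0.7]
gripper_width: 0.753
```

>>> play_rows(commands=[{"dx": -0.1,"dy": 0,"dz": 0,"rx": 0,"ry": 0,"rz": 0,"claw": 0.25},{"dx": -0.2,"dy": 0,"dz": 0,"rx": 0,"ry": 0,"rz": 0,"claw": 0.25},{"dx": -0.3,"dy": 0,"dz": 0,"rx": 0,"ry": 0,"rz": 0,"claw": 0.25},{"dx": -0.4,"dy": 0,"dz": 0,"rx": 0,"ry": 0,"rz": 0,"claw": 0.25}])

```text
time: 24.05
tool_pos: [0.5105, 0.0736, 0.0566]
tool_rot: [0.0, 0.737, 0.676, -0.0]
contact_force: [-0.1, -0.1, 0.2]
gripper_width: 0.746
```

```bash
python3 - <<'E'
from mv import *
show();avg(3)
im=grab_frame('top');cv2.imwrite('pics/t18.png',im);crop(im,225,165,325,260,8,'pics/t18c.png')
E
```

```text
t 24.05 p [510.54  73.62  56.64] yaw -1.6572 tilt [-0.0001 -0.0006] F [-0.14 -0.1   0.23] g 0.746 q [-0.   -0.03  2.   -0.    1.17  0.09]
in S [-81.3   1.3] in T [ 1.564e+02 -1.000e-01]
tool F [ 0.16 -0.14  0.02] M [-0.027  0.092 -0.003] sd [0.56 0.1  0.18 0.04 0.   0.03]
```

View pics/t18c.png

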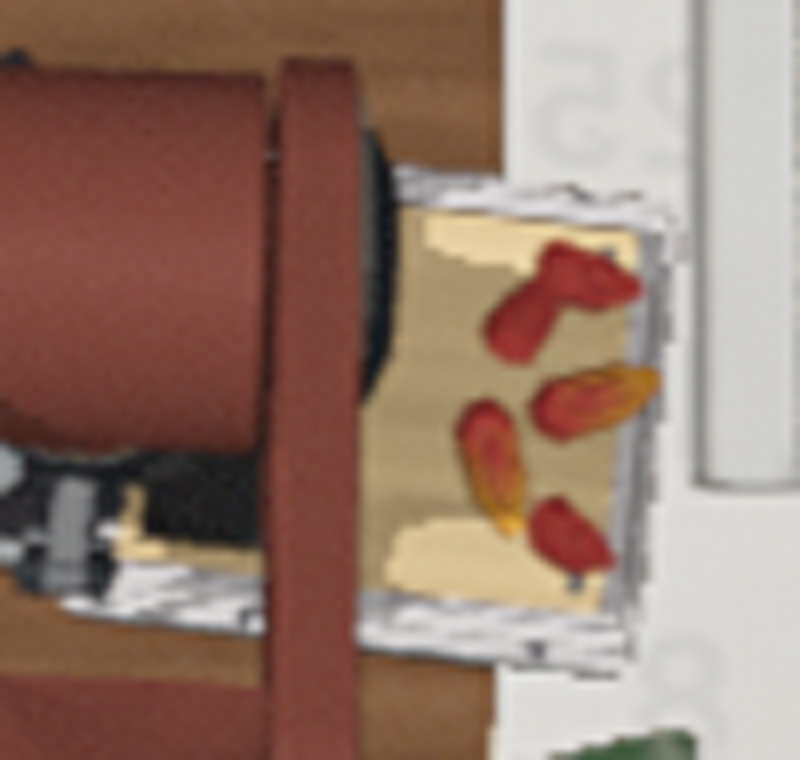

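>>> play_rows(commands=[{"dx": -0.1,"dy": 0,"dz": 0,"rx": 0,"ry": 0,"rz": 0,"claw": 0.25},{"dx": -0.2,"dy": 0,"dz": 0,"rx": 0,"ry": 0,"rz": 0,"claw": 0.25},{"dx": -0.3,"dy": 0,"dz": 0,"rx": 0,"ry": 0,"rz": 0,"claw": 0.25}])

```text
time: 24.5
tool_pos: [0.5102, 0.0705, 0.0566]
tool_rot: [0.0, 0.737, 0.676, -0.0]
contact_force: [0.2, 1.1, 0.5]
gripper_width: 0.75
```

>>> play_rows(commands=[{"dx": -0.05,"dy": 0,"dz": 0,"rx": 0,"ry": 0,"rz": 0,"claw": 0.25},{"dx": -0.1,"dy": 0,"dz": 0,"rx": 0,"ry": 0,"rz": 0,"claw": 0.25},{"dx": -0.15,"dy": 0,"dz": 0,"rx": 0,"ry": 0,"rz": 0,"claw": 0.25}])

```text
time: 24.8
tool_pos: [0.5101, 0.069, 0.0566]
tool_rot: [0.0, 0.737, 0.676, -0.0]
contact_force: [0.1, 1.0, 0.0]
gripper_width: 0.747
```

>>> play_rows(commands=[{"dx": -0.04,"dy": 0,"dz": 0,"rx": 0,"ry": 0,"rz": 0,"claw": 0.25},{"dx": -0.08,"dy": 0,"dz": 0,"rx": 0,"ry": 0,"rz": 0,"claw": 0.25}])

```text
time: 25.0
tool_pos: [0.51, 0.0681, 0.0566]
tool_rot: [0.0, 0.737, 0.676, -0.0]
contact_force: [-0.0, 0.6, -0.0]
gripper_width: 0.751
```

>>> play_rows(commands=[{"dx": -0.04,"dy": 0,"dz": 0,"rx": 0,"ry": 0,"rz": 0,"claw": 0.25},{"dx": -0.08,"dy": 0,"dz": 0,"rx": 0,"ry": 0,"rz": 0,"claw": 0.25}])

```text
time: 25.2
tool_pos: [0.51, 0.0673, 0.0567]
tool_rot: [0.0, 0.737, 0.676, -0.0]
contact_force: [0.3, 0.7, -1.1]
gripper_width: 0.751
```

```bash
python3 - <<'E'
from mv import *
show();avg(3)
im=grab_frame('top');cv2.imwrite('pics/t19.png',im);crop(im,225,165,325,260,8,'pics/t19c.png')
E
```

```text
t 25.2 p [510.02  67.32  56.65] yaw -1.6572 tilt [-0.     -0.0009] F [ 0.29  0.68 -1.12] g 0.751 q [-0.01 -0.03  2.01 -0.    1.17  0.07]
in S [-75.    1.3] in T [ 1.627e+02 -1.000e-01]
tool F [ 0.49 -0.28  0.09] M [ 0.026  0.111 -0.007] sd [0.45 0.45 0.81 0.01 0.04 0.03]
```

View pics/t19c.png

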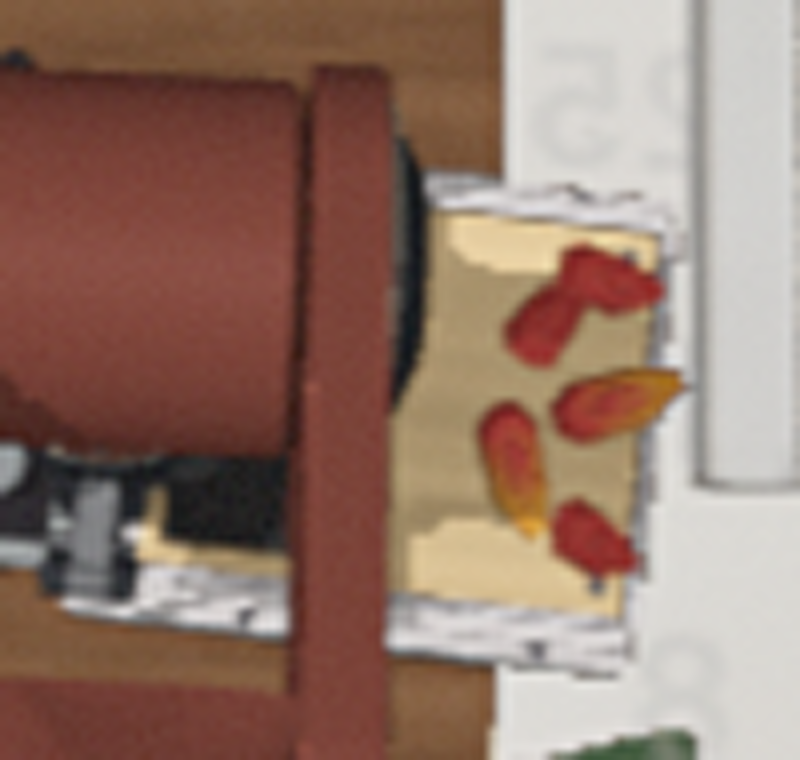

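Nearly there; continue to contact with the stop.

>>> play_rows(commands=[{"dx": -0.04,"dy": 0,"dz": 0,"rx": 0,"ry": 0,"rz": 0,"claw": 0.25},{"dx": -0.08,"dy": 0,"dz": 0,"rx": 0,"ry": 0,"rz": 0,"claw": 0.25}])

```text
time: 25.55
tool_pos: [0.5099, 0.0665, 0.0566]
tool_rot: [0.0, 0.737, 0.676, -0.0]
contact_force: [-0.4, 1.2, -0.9]
gripper_width: 0.749
```

>>> play_rows(commands=[{"dx": -0.04,"dy": 0,"dz": 0,"rx": 0,"ry": 0,"rz": 0,"claw": 0.25},{"dx": -0.08,"dy": 0,"dz": 0,"rx": 0,"ry": 0,"rz": 0,"claw": 0.25}])

```text
time: 25.75
tool_pos: [0.5099, 0.0664, 0.0567]
tool_rot: [-0.0, 0.737, 0.676, 0.0]
contact_force: [-0.1, 5.6, -0.4]
gripper_width: 0.745
```

>>> play_rows(commands=[{"dx": -0.03,"dy": 0,"dz": 0,"rx": 0,"ry": 0,"rz": 0,"claw": 0.25},{"dx": -0.06,"dy": 0,"dz": 0,"rx": 0,"ry": 0,"rz": 0,"claw": 0.25}])

```text
time: 25.95
tool_pos: [0.5099, 0.0664, 0.0567]
tool_rot: [-0.001, 0.737, 0.676, 0.001]
contact_force: [-0.0, 5.7, 0.3]
gripper_width: 0.752
```

>>> play_rows(commands=[{"dx": 0.2,"dy": 0,"dz": 0,"rx": 0,"ry": 0,"rz": 0,"claw": 0.25},{"dx": 1,"dy": 0,"dz": 0,"rx": 0,"ry": 0,"rz": 0,"claw": 0.25},{"dx": 2,"dy": 0,"dz": -1,"rx": 0,"ry": 0,"rz": 0,"claw": 0.25},{"dx": 3,"dy": 0,"dz": -4,"rx": 0,"ry": 0,"rz": 0,"claw": 0.3},{"dx": 3.5,"dy": 0,"dz": -8,"rx": 0,"ry": 0,"rz": 0,"claw": 0.6}])

```text
time: 26.45
tool_pos: [0.5112, 0.1019, 0.136]
tool_rot: [-0.002, 0.737, 0.676, -0.001]
contact_force: [0.4, -0.1, 0.4]
gripper_width: 0.541
```

```bash
cat >> mv.py <<'E'
def kn(q): a=q-.4; return np.array([-.069-.046*np.cos(a),.071-.046*np.sin(a)])
def pushpose(q,gap,z,h=.0139):
    a=q-.4;t=np.array([np.sin(a),-np.cos(a)]);c=kn(q)-t*(.006+h+gap);return W(S,c[0],c[1],z),S[2]+q-1.97
E
python3 - <<'E'
from mv import *
show();P,y=pushpose(.236,.01,.15);print(P,y);need(P,y)
print(W(S,*kn(.236),0))
E
```

```text
t 26.45 p [511.22 101.94 136.05] yaw -1.6568 tilt [-0.0044  0.0015] F [ 0.36 -0.13  0.35] g 0.541 q [ 0.05 -0.12  1.94  0.    1.32  0.14]
in S [-109.6   -0.4] in T [128.1  -1.9]
[0.61923583 0.09261226 0.15      ] -3.3899999999999997
d cm [-0.    10.835 -1.444] r [-0.0043  0.003   1.7332]
[0.59025947 0.09998657 0.        ]
```

>>> play_rows(commands=[{"dx": 0,"dy": 2,"dz": -2,"rx": 0,"ry": 0,"rz": 0.15,"claw": 1},{"dx": 0,"dy": 5,"dz": -2,"rx": 0,"ry": 0,"rz": 0.3,"claw": 1},{"dx": 0,"dy": 8,"dz": -2,"rx": 0,"ry": 0,"rz": 0.45,"claw": 1},{"dx": 0,"dy": 10,"dz": -2,"rx": 0,"ry": 0,"rz": 0.6,"claw": 1},{"dx": 0,"dy": 10.8,"dz": -2,"rx": 0,"ry": 0,"rz": 0.75,"claw": 1}])

```text
time: 26.95
tool_pos: [0.6208, 0.0929, 0.1565]
tool_rot: [-0.001, 0.934, 0.356, -0.001]
contact_force: [-0.5, 0.2, -0.4]
gripper_width: 0.002
```

>>> play_rows(commands=[{"dx": 0,"dy": 0,"dz": 0,"rx": 0,"ry": 0,"rz": 0.15,"claw": 1},{"dx": 0,"dy": 0,"dz": 0,"rx": 0,"ry": 0,"rz": 0.3,"claw": 1},{"dx": 0,"dy": 0,"dz": 0,"rx": 0,"ry": 0,"rz": 0.45,"claw": 1},{"dx": 0,"dy": 0,"dz": 0,"rx": 0,"ry": 0,"rz": 0.6,"claw": 1},{"dx": 0,"dy": 0,"dz": 0,"rx": 0,"ry": 0,"rz": 0.75,"claw": 1}])

```text
time: 27.45
tool_pos: [0.621, 0.0935, 0.1573]
tool_rot: [-0.0, 1.0, -0.01, -0.001]
contact_force: [-0.6, 0.5, 0.3]
gripper_width: -0.001
```

```bash
python3 - <<'E'
from mv import *
show();P,y=pushpose(.236,.01,.11);need(P,y)
im=grab_frame('top');cv2.imwrite('pics/t20.png',im);crop(im,190,130,310,250,5,'pics/t20c.png')
im=grab_frame('scene');cv2.imwrite('pics/s20.png',im);crop(im,180,145,330,265,5,'pics/s20c.png')
E
```

```text
t 27.45 p [620.99  93.52 157.3 ] yaw 3.1207 tilt [-0.0024  0.0004] F [-0.56  0.54  0.26] g -0.001 q [0.03 0.12 1.67 0.   1.36 1.62]
in S [-110.6  109.7] in T [126.9 108.2]
d cm [-0.162  0.096  4.731] r [-0.      0.0024  0.2275]
```

View pics/t20c.png

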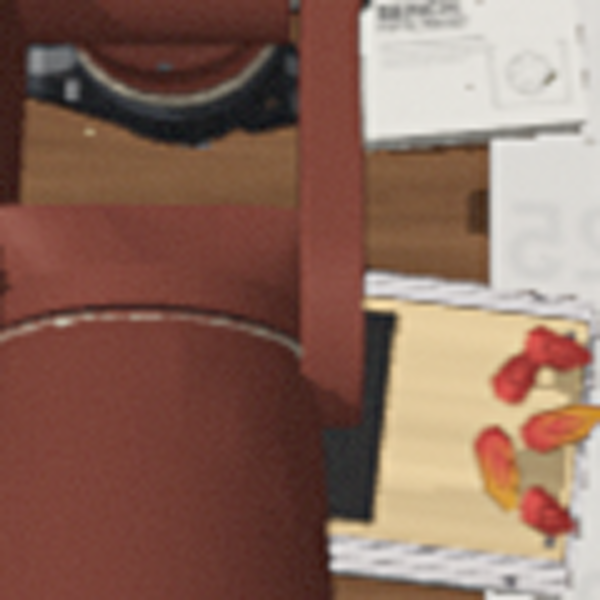

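View pics/s20c.png

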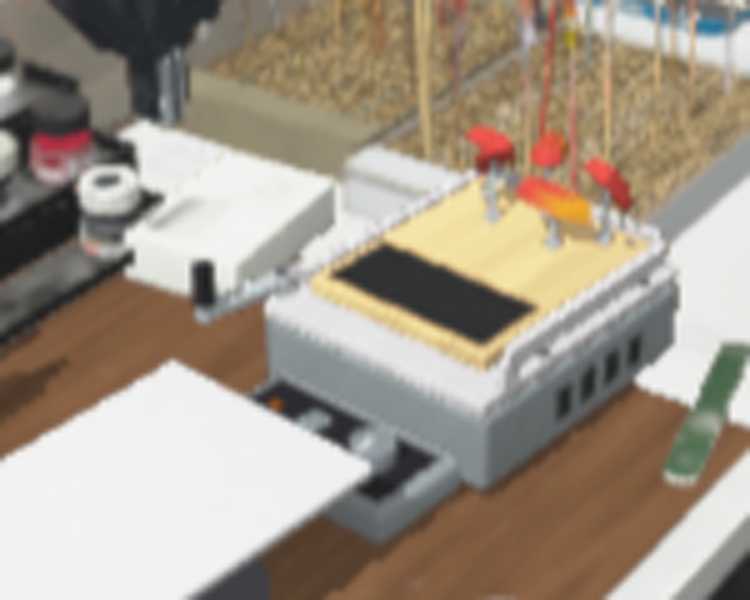

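>>> play_rows(commands=[{"dx": -0.1,"dy": 0.1,"dz": 1,"rx": 0,"ry": 0.002,"rz": 0.11,"claw": 1},{"dx": -0.16,"dy": 0.1,"dz": 3,"rx": 0,"ry": 0.002,"rz": 0.227,"claw": 1},{"dx": -0.16,"dy": 0.1,"dz": 5,"rx": 0,"ry": 0.002,"rz": 0.227,"claw": 1},{"dx": -0.16,"dy": 0.1,"dz": 7,"rx": 0,"ry": 0.002,"rz": 0.227,"claw": 1},{"dx": -0.16,"dy": 0.1,"dz": 7.9,"rx": 0,"ry": 0.002,"rz": 0.227,"claw": 1}])

```text
time: 28.05
tool_pos: [0.618, 0.0928, 0.0764]
tool_rot: [0.0, 0.993, -0.119, -0.002]
contact_force: [0.1, 0.3, -0.6]
gripper_width: -0.0
```

```bash
python3 - <<'E'
from mv import *
show();P,y=pushpose(.236,.01,.078);need(P,y);P,y=pushpose(.5,0,.078);need(P,y);P,y=pushpose(.8,0,.078);need(P,y)
im=grab_frame('scene');cv2.imwrite('pics/s21.png',im);crop(im,180,145,330,265,5,'pics/s21c.png')
E
```

```text
t 28.05 p [617.97  92.83  76.38] yaw 2.9035 tilt [-0.0034 -0.0001] F [ 0.14  0.27 -0.63] g -0.0 q [ 0.03  0.19  1.73 -0.    1.22  1.84]
in S [-109.6  106.7] in T [127.9 105.2]
d cm [ 0.127 -0.008 -0.162] r [0.001  0.0033 0.0103]
d cm [-2.138 -0.393 -0.155] r [ 0.0005  0.0034 -0.2537]
d cm [-3.636 -0.401 -0.151] r [ 0.      0.0034 -0.5537]
```

View pics/s21c.png

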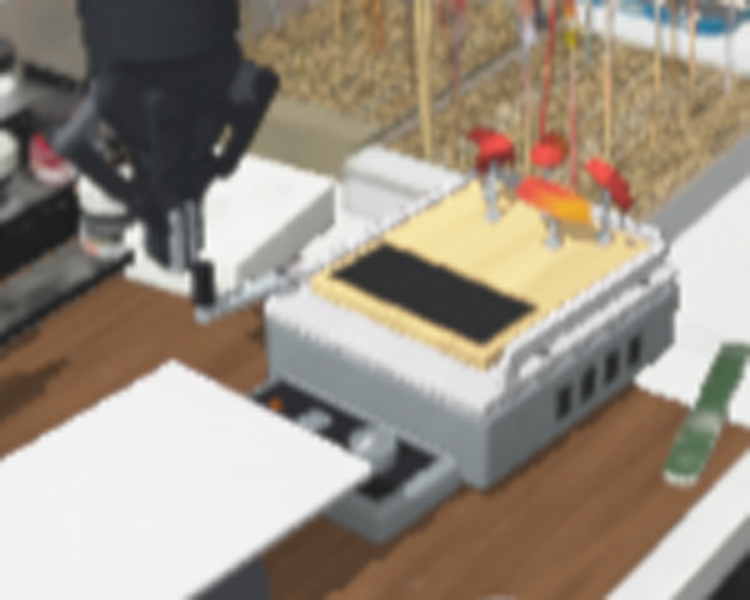

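>>> play_rows(commands=[{"dx": -0.5,"dy": -0.1,"dz": -0.1,"rx": 0,"ry": 0.003,"rz": -0.06,"claw": 1},{"dx": -1.2,"dy": -0.25,"dz": -0.15,"rx": 0,"ry": 0.003,"rz": -0.13,"claw": 1},{"dx": -2.1,"dy": -0.39,"dz": -0.15,"rx": 0,"ry": 0.003,"rz": -0.25,"claw": 1},{"dx": -2.9,"dy": -0.42,"dz": -0.15,"rx": 0,"ry": 0.003,"rz": -0.4,"claw": 1},{"dx": -3.63,"dy": -0.4,"dz": -0.15,"rx": 0,"ry": 0.003,"rz": -0.55,"claw": 1}])

```text
time: 28.6
tool_pos: [0.584, 0.1055, 0.0787]
tool_rot: [0.0, 0.987, 0.159, 0.0]
contact_force: [0.5, -0.6, 0.1]
gripper_width: -0.001
```

```bash
python3 - <<'E'
from mv import *
show()
for q in(1.0,1.2,1.4):P,y=pushpose(q,0,.078);need(P,y)
im=grab_frame('scene');cv2.imwrite('pics/s22.png',im);crop(im,180,145,330,265,5,'pics/s22c.png')
E
```

```text
t 28.6 p [583.96 105.47  78.67] yaw -2.8221 tilt [ 0.0009 -0.0002] F [ 0.49 -0.61  0.06] g -0.001 q [ 0.05  0.12  1.81 -0.    1.21  1.3 ]
in S [-119.3   71.8] in T [118.3  70.2]
d cm [-0.992 -0.304  0.066] r [ 0.0006 -0.0007 -0.1961]
d cm [-1.986 -0.417  0.065] r [ 0.0006 -0.0007 -0.3961]
d cm [-2.983 -0.33   0.065] r [ 0.0007 -0.0006 -0.5961]
```

View pics/s22c.png

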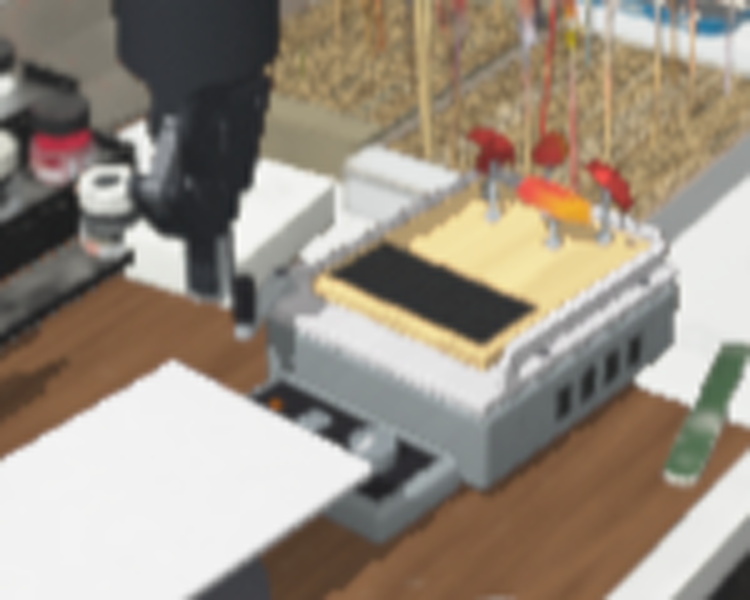

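Knob is moving round with the pusher. Continue.

>>> play_rows(commands=[{"dx": -0.5,"dy": -0.16,"dz": 0.05,"rx": 0,"ry": 0,"rz": -0.1,"claw": 1},{"dx": -1.0,"dy": -0.3,"dz": 0.05,"rx": 0,"ry": 0,"rz": -0.2,"claw": 1},{"dx": -1.5,"dy": -0.37,"dz": 0.05,"rx": 0,"ry": 0,"rz": -0.3,"claw": 1},{"dx": -2.0,"dy": -0.42,"dz": 0.05,"rx": 0,"ry": 0,"rz": -0.4,"claw": 1},{"dx": -2.5,"dy": -0.4,"dz": 0.05,"rx": 0,"ry": 0,"rz": -0.5,"claw": 1}])

```text
time: 29.15
tool_pos: [0.559, 0.1017, 0.0794]
tool_rot: [0.0, 0.916, 0.401, 0.001]
contact_force: [1.1, 0.3, -0.2]
gripper_width: 0.001
```

```bash
python3 - <<'E'
from mv import *
show()
for q in(1.5,1.7,1.85,1.97):P,y=pushpose(q,0,.078);need(P,y)
im=grab_frame('scene');cv2.imwrite('pics/s23.png',im);crop(im,180,145,330,265,5,'pics/s23c.png')
E
```

```text
t 29.15 p [559.04 101.72  79.44] yaw -2.3153 tilt [0.0022 0.0001] F [ 1.14  0.28 -0.16] g 0.001 q [ 0.05  0.06  1.87 -0.    1.21  0.79]
in S [-113.5   47.3] in T [124.2  45.7]
d cm [-0.966 -0.291  0.142] r [ 0.0018 -0.0014 -0.1893]
d cm [-1.96  -0.411  0.14 ] r [ 0.0019 -0.0012 -0.3893]
d cm [-2.71  -0.37   0.139] r [ 0.002  -0.0011 -0.5393]
d cm [-3.3   -0.256  0.138] r [ 0.0021 -0.001  -0.6593]
```

View pics/s23c.png

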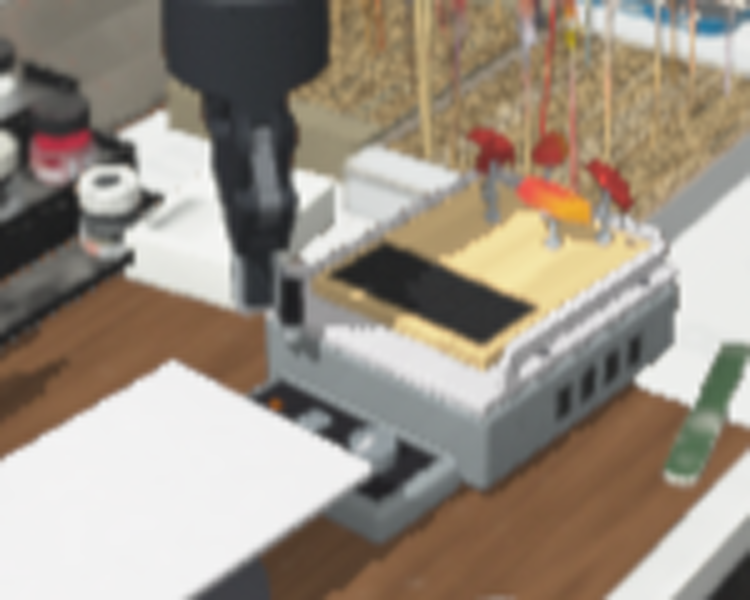

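>>> play_rows(commands=[{"dx": -0.5,"dy": -0.16,"dz": 0.1,"rx": 0,"ry": 0,"rz": -0.1,"claw": 1},{"dx": -1.0,"dy": -0.3,"dz": 0.12,"rx": 0,"ry": 0,"rz": -0.2,"claw": 1},{"dx": -1.5,"dy": -0.37,"dz": 0.12,"rx": 0,"ry": 0,"rz": -0.3,"claw": 1},{"dx": -2.0,"dy": -0.41,"dz": 0.12,"rx": 0,"ry": 0,"rz": -0.4,"claw": 1},{"dx": -2.5,"dy": -0.39,"dz": 0.12,"rx": 0,"ry": 0,"rz": -0.5,"claw": 1}])

```text
time: 29.7
tool_pos: [0.5395, 0.0859, 0.0792]
tool_rot: [0.001, 0.787, 0.617, 0.001]
contact_force: [0.1, -0.5, -0.6]
gripper_width: 0.001
```

```bash
python3 - <<'E'
from mv import *
show()
for q in(1.85,1.97):P,y=pushpose(q,0,.078);need(P,y)
im=grab_frame('scene');cv2.imwrite('pics/s24.png',im);crop(im,180,145,330,265,5,'pics/s24c.png')
E
```

```text
t 29.7 p [539.51  85.87  79.23] yaw -1.8114 tilt [0.0034 0.0001] F [ 0.15 -0.53 -0.62] g 0.001 q [0.02 0.01 1.92 0.   1.21 0.26]
in S [-96.   29.1] in T [141.7  27.7]
d cm [-0.19  -0.114  0.122] r [ 0.0033 -0.0008 -0.0354]
d cm [-0.761 -0.299  0.121] r [ 0.0034 -0.0006 -0.1554]
```

View pics/s24c.png

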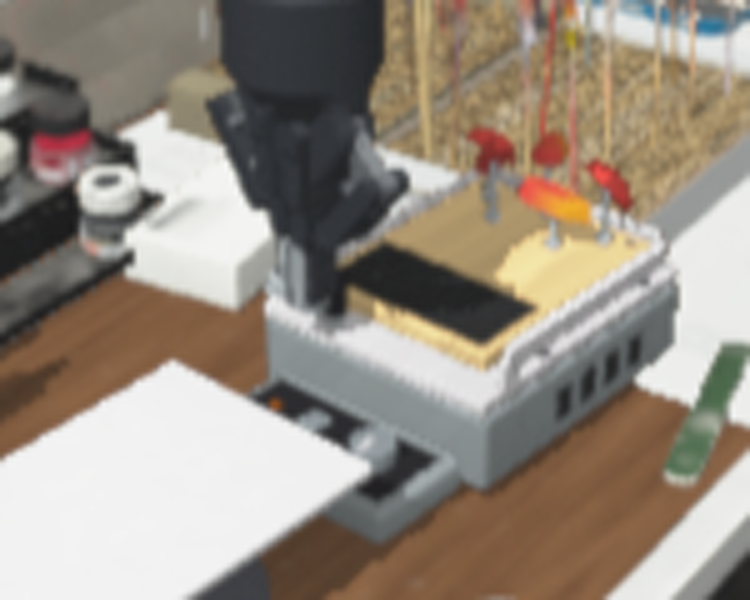

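>>> play_rows(commands=[{"dx": -0.2,"dy": -0.1,"dz": 0.1,"rx": 0,"ry": 0,"rz": -0.05,"claw": 1},{"dx": -0.4,"dy": -0.2,"dz": 0.1,"rx": 0,"ry": 0,"rz": -0.1,"claw": 1},{"dx": -0.6,"dy": -0.3,"dz": 0.1,"rx": 0,"ry": 0,"rz": -0.155,"claw": 1},{"dx": -0.65,"dy": -0.3,"dz": 0.1,"rx": 0,"ry": 0,"rz": -0.155,"claw": 1}])

```text
time: 30.15
tool_pos: [0.5352, 0.0799, 0.0789]
tool_rot: [0.001, 0.737, 0.676, 0.001]
contact_force: [0.2, -0.1, 0.3]
gripper_width: 0.001
```

>>> play_rows(commands=[{"dx": -0.05,"dy": 0,"dz": 0,"rx": 0,"ry": 0,"rz": 0,"claw": 1},{"dx": -0.1,"dy": 0,"dz": 0,"rx": 0,"ry": 0,"rz": 0,"claw": 1}])

```text
time: 30.35
tool_pos: [0.5354, 0.0791, 0.0792]
tool_rot: [0.001, 0.738, 0.675, 0.002]
contact_force: [0.2, 0.5, 1.9]
gripper_width: 0.002
```

>>> play_rows(commands=[{"dx": -0.05,"dy": 0,"dz": 0,"rx": 0,"ry": 0,"rz": 0,"claw": 1},{"dx": -0.1,"dy": 0,"dz": 0,"rx": 0,"ry": 0,"rz": 0,"claw": 1}])

```text
time: 30.55
tool_pos: [0.5353, 0.0782, 0.0791]
tool_rot: [0.001, 0.738, 0.675, 0.001]
contact_force: [-0.7, 0.2, 0.3]
gripper_width: 0.004
```

```bash
python3 - <<'E'
from mv import *
show();avg(3)
E
```

```text
t 30.55 p [535.27  78.16  79.14] yaw -1.66 tilt [0.0039 0.0001] F [-0.72  0.23  0.32] g 0.004 q [ 0.01 -0.    1.94  0.    1.2   0.1 ]
in S [-88.   25.6] in T [149.7  24.1]
tool F [ 0.3  -0.93 -0.62] M [ 0.043  0.122 -0.039] sd [0.33 0.44 0.32 0.02 0.01 0.01]
```

>>> play_rows(commands=[{"dx": -0.05,"dy": 0,"dz": 0,"rx": 0,"ry": 0,"rz": 0,"claw": 1},{"dx": -0.1,"dy": 0,"dz": 0,"rx": 0,"ry": 0,"rz": 0,"claw": 1}])

```text
time: 30.85
tool_pos: [0.5352, 0.0772, 0.0791]
tool_rot: [0.001, 0.738, 0.675, 0.002]
contact_force: [-0.7, 1.3, 0.9]
gripper_width: -0.003
```

>>> play_rows(commands=[{"dx": -0.05,"dy": 0,"dz": 0,"rx": 0,"ry": 0,"rz": 0,"claw": 1},{"dx": -0.1,"dy": 0,"dz": 0,"rx": 0,"ry": 0,"rz": 0,"claw": 1}])

```text
time: 31.05
tool_pos: [0.5351, 0.077, 0.0792]
tool_rot: [0.001, 0.738, 0.675, 0.002]
contact_force: [-0.0, 4.5, 0.4]
gripper_width: 0.001
```

```bash
python3 - <<'E'
from mv import *
show();avg(3)
im=grab_frame('scene');cv2.imwrite('pics/s25.png',im);crop(im,215,180,295,240,8,'pics/s25c.png')
E
```

```text
t 31.05 p [535.14  77.01  79.15] yaw -1.6602 tilt [0.0042 0.0024] F [-0.03  4.5   0.44] g 0.001 q [ 0.   -0.    1.94  0.    1.2   0.09]
in S [-86.8  25.5] in T [150.9  24.1]
tool F [ 4.7  -0.6  -0.67] M [0.061 0.869 0.014] sd [0.16 0.44 0.18 0.02 0.04 0.04]
```

View pics/s25c.png

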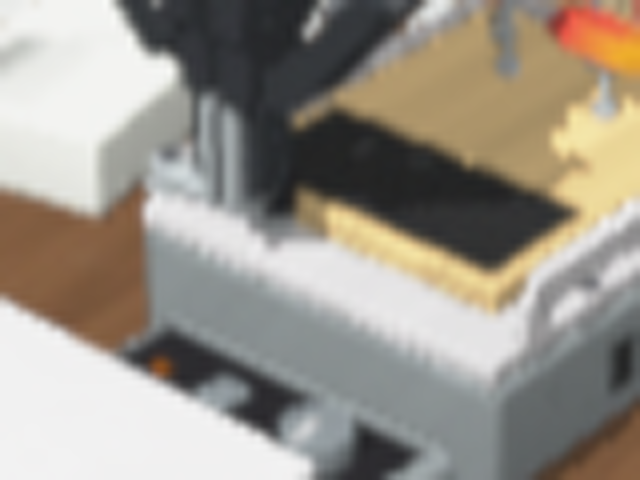

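>>> play_rows(commands=[{"dx": 0.3,"dy": 0,"dz": 0,"rx": 0,"ry": 0,"rz": 0,"claw": 1},{"dx": 1.5,"dy": 0,"dz": 0,"rx": 0,"ry": 0,"rz": 0,"claw": 1},{"dx": 3,"dy": 0,"dz": -1,"rx": 0,"ry": 0,"rz": 0,"claw": 1},{"dx": 6,"dy": 0,"dz": -5,"rx": 0,"ry": 0,"rz": 0,"claw": 1},{"dx": 9,"dy": 0,"dz": -9,"rx": 0,"ry": 0,"rz": 0,"claw": 1}])

```text
time: 31.7
tool_pos: [0.542, 0.1678, 0.1699]
tool_rot: [0.0, 0.738, 0.675, 0.001]
contact_force: [1.8, 0.1, -0.6]
gripper_width: 0.001
```

>>> play_rows(commands=[{"dx": 5,"dy": 0,"dz": -2,"rx": 0,"ry": 0,"rz": 0,"claw": 1},{"dx": 10,"dy": 0,"dz": -2,"rx": 0,"ry": 0,"rz": 0,"claw": 1},{"dx": 14,"dy": 0,"dz": -2,"rx": 0,"ry": 0,"rz": 0,"claw": 1},{"dx": 14,"dy": 0,"dz": -2,"rx": 0,"ry": 0,"rz": 0,"claw": 1},{"dx": 14,"dy": 0,"dz": -2,"rx": 0,"ry": 0,"rz": 0,"claw": 1}])

```text
time: 32.2
tool_pos: [0.5541, 0.309, 0.1906]
tool_rot: [0.0, 0.737, 0.676, 0.001]
contact_force: [0.8, -0.5, -0.4]
gripper_width: -0.001
```

```bash
python3 - <<'E'
from mv import *
show()
im=grab_frame('top');cv2.imwrite('pics/t26.png',im);crop(im,225,165,325,260,8,'pics/t26c.png')
im=grab_frame('scene');cv2.imwrite('pics/s26.png',im);crop(im,210,165,330,265,6,'pics/s26c.png')
E
```

```text
t 32.2 p [554.07 309.   190.63] yaw -1.6579 tilt [0.0024 0.001 ] F [ 0.75 -0.49 -0.4 ] g -0.001 q [0.39 0.1  1.63 0.   1.41 0.48]
in S [-319.6   24.7] in T [-81.9  22.7]
```

View pics/t26c.png

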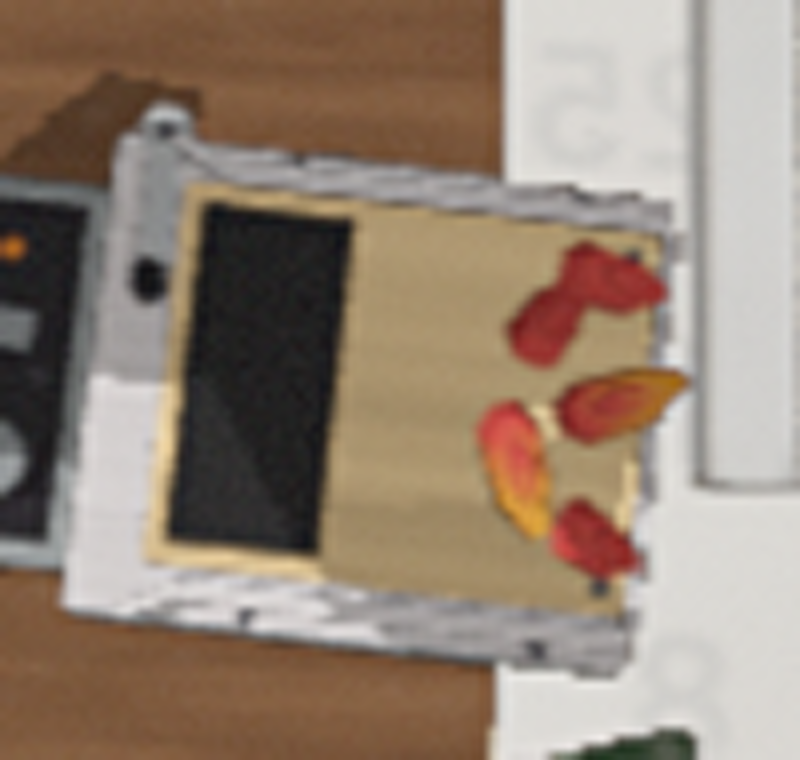

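View pics/s26c.png

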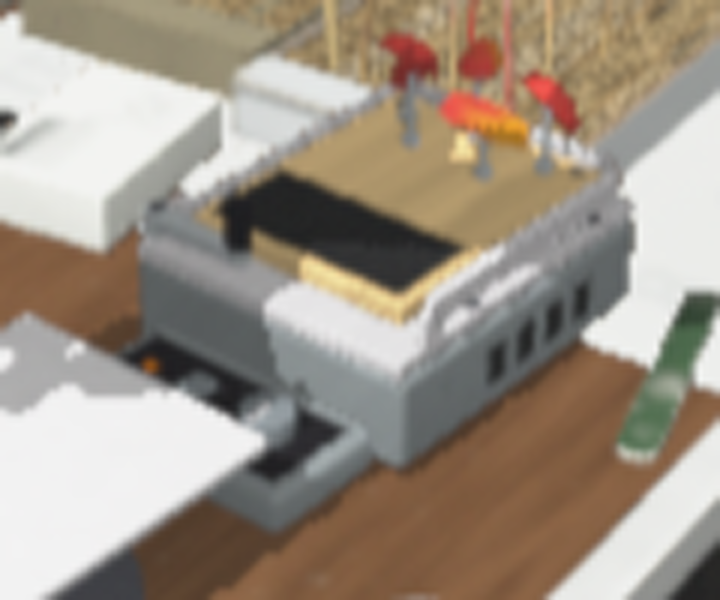

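```bash
python3 - <<'E'
from mv import *
from fit import c2p
w=unproj('top',c2p([(149,281),(166,125)],225,165,8),[.091,.067]);k,p=[loc(S,x) for x in w];print(k*1000,p*1000);d=k-p;print('q',.4+np.arctan2(-d[1],-d[0]),np.hypot(*d)); d=k-np.array([-.069,.071]);print('q nominal pivot',.4+np.arctan2(-d[1],-d[0]),np.hypot(*d))
nose([(662,235),(620,612)],225,165,8,.068)
nose([(193,183),(147,557)],225,165,8,.068)
show()
E
```

```text
[-69.42771205  24.29874265] [-70.28785697  73.02318699]
q 1.9884477459016972 0.04873203592161382
q nominal pivot 1.9616381132515994 0.046703215899380694
yaw -1.6683 nose S [76.6  2.6] w 0.1102
yaw -1.661 nose S [-60.7   2.2] w 0.1092
t 32.3 p [554.28 307.1  190.34] yaw -1.6606 tilt [0.002 0.001] F [ 0.41 -0.96  0.06] g 0.0 q [0.39 0.1  1.63 0.   1.41 0.48]
in S [-317.7   25. ] in T [-80.   23.1]
```

```bash
python3 - <<'E'
from plant import ticket
print(ticket.job_done())
E
```

```text
the job is handed in; nothing more can be done
None
```

The board is in the drying station, against the end stop, with the catch turned fully across behind it, and I have handed the job in. No verdict came back.

**What happened:**
- **Drag:** I held the back down on the pad at about 5 to 8 N and slid the nose over onto the deck.
- **One mistake:** on the first drag, one finger carried nearly all the load and the board turned about 0.15 rad. I stopped while the board still balanced on the table and let go. I then took hold again with the fingers wider apart and evenly loaded, squared the board and carried on.
- **Push:** I let go and pushed from behind with both fingers at about 1 N or less, until it met the stop at about 5.7 N.
- **Catch:** I pushed the knob round with the closed fingers until it stopped at about 4.5 N.

**Last checks, about 32 s in:**

| Item | Camera reading | Requirement |
|---|---|---|
| Catch joint | 1.96 to 1.99 rad | over 1.85 |
| Nose position along the deck | +76.6 mm | over 75 |
| Nose off the centre line | about 2.5 mm | within 6 |
| Board angle to the deck | about 0.01 rad | under 0.05 |

- **Disagreements:** the rear edge read -60.7 mm where home is -62. The push contact sat about 3 mm from where the fingers' known width would put it. Both are close to the camera's accuracy of about 2 mm, and I trusted the contact with the stop.
- **Not measured:** I did not read board tilt directly; the board looked level in the pictures. I saw nothing touch the castings. The bystanders were clear of every move, but I did not re-measure them. At hand-in the arm was well clear of everything.

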